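# Set up the drip coffee filter on its glass

### The arm

A 6-joint arm with a two-finger parallel gripper is mounted at the origin on a cart in front of the work surface, level with it; the furniture and walls round the work are solid. World frame = base frame: x ahead of the robot, y to its left, z up, the work surface at z = 0. Lengths are in m, angles in degrees, forces in N, time in s.
With the tool pointing down it reaches from about 0.3 to 0.75 m from the base axis. Payload 8.5 kg.
Tool frame: the origin (TCP) lies midway between the tips of the shut fingers; the grasp point (between the pads) lies 19 mm behind it; z points along the fingers, y is the line along which they close (so a half turn about z gives the same grasp; the last joint's range is limited). The gripper opens to 85 mm and grips with 20 to 120 N. Pads are 22 mm wide; open, the fingers measure 114 mm over their backs; the gripper's body (76 mm by 85 mm) begins 54 mm behind the grasp point. The pads swing forward as they close: fully open they stand 13 mm farther back than shut.
Start: joints at [52.408, 21.807, 74.336, -0, 83.858, -12.336], TCP at [0.235, 0.497, 0.231] pointing down, gripper open.
Joint ranges: [-178.18, 178.18], [-50.72, 133.34], [12.68, 142.11], [-81.47, 261.47], [9.98, 163.14], [-165.26, 165.26]. Speed limits (degrees/s): [136.94, 136.94, 180, 180, 180, 180].

### API

Orientations are given as a 3x3 rotation matrix whose columns are the frame's x, y, z axes.
In Python, from rig import env, get_image, close_job gives the robot as it stands.
- The arm moves only by the tool step_arm, never from a script. Its argument "targets" is a list of rows, each a list of 2 entries, a list of its own where there are three numbers: the shift along the tool's x, y, z as a fraction of full scale, then the turn, a rotation vector about the tool's x, y, z as a fraction of full scale. In form: [[[x, y, z], [wx, wy, wz]], ...]. A call has 1 to 10 rows; each row is the pose to reach, as a shift and turn from the pose commanded when the call began, along the tool's axes at that moment; what a row does not reach only later rows make up. Full scale, the value 1, is 0.3 m for a shift and 45 degrees for a turn. A row lasts 1/12 s, in which the tool goes at most 41.7 mm and 7.16 degrees, less where a joint would pass 70% of its speed; a pose out of reach is approached as far as the arm can. A call with a number of a shift or a turn outside -1 to 1 is refused whole. A call with a gripper value outside its range is refused whole. "jaw" is the finger opening in mm, from 0 to 85.4, set as the call begins (left out, the last holds). The fingers move at their own pace and stop on an object; "grip_force" is the grip in N (left out, the last holds). Time passes only in rows, so rows that repeat a pose let the fingers close. It gives the time, the measured TCP pose, the force, the opening and the grip force at its end, in the units of the state.
- env.observe(): the state, without advancing time (a new reading comes with each control period).
- get_image(name): name is "scene" or "top"; returns a dict with "img" (420x560x3 uint8, red, green, blue), "z_map" (420x560 float32, m along the optical axis (not along the pixel's ray), 0 where there is no reading), "intrinsics" (3x3 intrinsics, pixels), "D" ([k1, k2, p1, p2, k3] as OpenCV has them; the pictures are not rectified), "rvec" (rotation vector, rad) and "tvec" (3), from world to camera coordinates, as OpenCV has them. Camera axes: x right, y down, z forward; pixel columns grow to the right and rows downward; lengths in m; the calibration is good to about 2 mm. A picture is of the moment at which its call begins.
- close_job(): hands the job in; it is judged then, once.
The state is a dict: "time_s": time; "q": joint angles; "qvel": joint speeds; "joint_efforts": joint torques, N m; "position": TCP position; "tool_rot": TCP orientation; "ft_force": force on the tool from outside, world axes, zero at the start; "wrist_torque": the same for the moment, N m; "grip_width": finger opening in m; "gripper_force": force on a finger pad.
Only numpy, scipy, OpenCV 4.12 (cv2) and the standard library are available. Lean on these libraries where they do the work, as an engineer would, in place of code of your own. Each camera call takes 0.05 s, during which the arm holds its last target. There are 200 camera calls.

### The job

Set up the steel drip coffee filter for brewing, in this order: stand the glass upright in the middle of the scale's round pad, set the brewing chamber level on the glass with its foot inside the mouth, put the press disc flat on the chamber's floor with its knob up, and close the chamber with the lid. Set each part down gently rather than dropping it, let go of it before you fetch the next, and leave the tin and the spoon where they are.

Things in the scene. Friction and masses are not known exactly. Their poses are not given: they have to be found in the camera images.
- scale: Flat black brewing scale, 126 x 108 mm, steel platform, on it a round black rubber pad, radius 42 mm, top 22 mm above the worktop. Stands firm. Origin: at worktop height under the pad's centre; x along its long side, z up. The body reaches from x = -72 to +54 mm, y +-54 mm; the pale display strip is at x = -60 mm.
- glass: Clear empty drinking glass, mouth up, 92 mm tall, 55 mm wide at the foot, widening evenly to 69 mm at the rim (64 mm at 60 mm height), free width inside the mouth 58 mm, 0.15 to 0.25 kg. Origin: centre of its underside, z up. Grip it from above across its diameter.
- brewer: Brewing chamber, bright steel, upright, 0.1 to 0.16 kg: centring foot 48 mm wide, 0 to 6 mm high; flat brim 88 mm wide, 6 to 9 mm; open pot 60 mm outside (rolled rim 63), 56 mm inside, 9 to 48 mm, floor at 9 mm. Origin: centre of the foot's underside, z up. Grip it across the pot. Seated, the foot is in the mouth, the brim on the rim: its origin is 86 mm above the glass's.
- press: Press disc, 0.05 to 0.08 kg: perforated steel disc 48 mm wide, 3.5 mm thick, lying flat, with an upright stem and a black knob 14 mm wide from 41 to 57 mm height. Origin: centre of the disc's underside, z up. Grip the knob from above. In place its origin is 9 mm above the chamber's and the knob stands 2 to 18 mm above the chamber's rim.
- lid: Domed hollow steel lid, 0.06 to 0.11 kg, flange 72 mm wide, dark-wood knob 16 mm wide from 36 to 52 mm height. It stands on a centring ring 44 to 48 mm wide, 6 mm high, that goes into the chamber; the flange then rests on the rim, the lid's origin 42 mm above the chamber's. Origin: centre of the ring's underside, z up. Grip the knob from above; the press knob fits under the dome.
- tin: Bystander: short round food tin, 75 mm wide, 58 mm tall, in front of the dish rack on the right. Origin: centre of its underside, z up.
- spoon: Bystander: steel spoon, 188 mm long, 38 mm wide, 15 mm high, lying flat in front of the dish rack, right of the tin. Origin: centre of its underside, x along its length.
Not all that is in view belongs to the job. Leave any pink look-alike of the press alone.

How it is judged (in metres and radians):
On the way, in this order (a step that is already met when the one before it is completed fails the run):
1. the glass stands upright in the middle of the scale's pad, let go (horizontal distance between glass and scale below 0.018 m and z of glass in the frame of scale between 0.017 and 0.027 m and angle between glass's own z axis and vertical below 0.06 rad and contact force between the fingers and glass below 0.1 N and linear speed of glass below 0.02 m/s), for 0.2 s.
2. the chamber sits level on the glass, its foot in the mouth, let go (horizontal distance between glass and scale below 0.018 m and z of glass in the frame of scale between 0.017 and 0.027 m and angle between each of glass, brewer's own z axis and vertical below 0.06 rad and horizontal distance between brewer and glass below 0.01 m and z of brewer in the frame of glass between 0.082 and 0.09 m and contact force between the fingers and brewer below 0.1 N and linear speed of brewer below 0.02 m/s), for 0.2 s.
3. the press disc lies flat on the chamber's floor, let go (horizontal distance between glass and scale below 0.018 m and z of glass in the frame of scale between 0.017 and 0.027 m and angle between each of glass, brewer's own z axis and vertical below 0.06 rad and horizontal distance between brewer and glass below 0.01 m and z of brewer in the frame of glass between 0.082 and 0.09 m and horizontal distance between press and brewer below 0.009 m and z of press in the frame of brewer between 0.005 and 0.013 m and angle between press's own z axis and vertical below 0.1 rad and contact force between the fingers and press below 0.1 N and linear speed of press below 0.02 m/s), for 0.2 s.
At the end, for the whole second after the job is handed in: Glass upright on the pad, centres within 18 mm; chamber seated on the glass (height 4 mm, centres 10 mm), press disc flat on the chamber's floor (4 mm, 9 mm), lid seated on the rim (4 mm, 10 mm), all level within 0.06 to 0.1 rad, let go and at rest (all of step 3 and horizontal distance between lid and brewer below 0.01 m and z of lid in the frame of brewer between 0.038 and 0.046 m and angle between lid's own z axis and vertical below 0.08 rad and contact force between the fingers and glass below 0.1 N and linear speed of each of glass, brewer, lid below 0.02 m/s and contact force between the fingers and brewer below 0.1 N and contact force between the fingers and lid below 0.1 N); the robot touches nothing.
It fails at once if a bystander (tin or spoon) is pushed more than 25 mm from its place (distance of any of tin, spoon from where it was at the start of the episode above 0.025 m).
It fails at once if a part is dropped or slammed into its seat (faster than 0.6 m/s over its last 20 mm, which is a fall of about 18 mm) ((linear speed of glass above 0.6 m/s and horizontal distance between glass and scale below 0.03 m and z of glass in the frame of scale between 0.02 and 0.042 m) or (linear speed of brewer above 0.6 m/s and horizontal distance between brewer and glass below 0.03 m and z of brewer in the frame of glass between 0.084 and 0.106 m) or (linear speed of press above 0.6 m/s and horizontal distance between press and brewer below 0.03 m and z of press in the frame of brewer between 0.006 and 0.029 m) or (linear speed of lid above 0.6 m/s and horizontal distance between lid and brewer below 0.03 m and z of lid in the frame of brewer between 0.04 and 0.062 m)).
It also fails if it takes over 138 s, if anything falls off the work surface, if the arm or the gripper's body presses on something with over 40 N, if the wrist force passes 120 N, or if a joint passes its speed limit or range.

## Working session

There is one attempt and no reset: what is moved stays moved. The work goes in short steps, Python scripts to look and compute and a tool call to move; the robot and the scene stay as the last step left them, time stands still between calls to the robot, and variables do not carry over. Pictures are saved under pics/ and viewed, at most 14 in all, crops included, and the job is handed in when it is done.

Besides the shell and the picture viewer there is one more tool, called after ">>>" as a command line: name --argument value ..., lists and objects as JSON in quotes. step_arm: Moves the arm, as the interface text tells. Its arguments: {"type":"object","properties":{"targets":{"type":"array","items":{"type":"array"}},"jaw":{"type":"number"},"grip_force":{"type":"number"}},"required":["targets"]}

```bash
mkdir -p pics
cat > h.py <<'E'
import numpy as np, cv2, pickle
from rig import env, get_image, close_job
def grab(n, tag):
    d=get_image(n); pickle.dump(d,open(f'pics/{tag}.pkl','wb'))
    cv2.imwrite(f'pics/{tag}.png', d['img'][:,:,::-1]); return d
def load(tag): return pickle.load(open(f'pics/{tag}.pkl','rb'))
def cam(d):
    R=cv2.Rodrigues(np.array(d['rvec'],float))[0]; t=np.array(d['tvec'],float).ravel(); return R,t
def rays(d,uv):
    R,t=cam(d); p=cv2.undistortPoints(np.array(uv,float).reshape(-1,1,2),np.array(d['intrinsics'],float),np.array(d['D'],float)).reshape(-1,2)
    v=np.c_[p,np.ones(len(p))]; return -R.T@t, v@R   # z-normalised rays
def onplane(d,uv,z):
    c,v=rays(d,uv); return c+v*((z-c[2])/v[:,2])[:,None]
def cloud(d):
    Z=d['z_map']; h,w=Z.shape; u,v=np.meshgrid(np.arange(w),np.arange(h))
    c,r=rays(d,np.stack([u,v],-1)); P=c+r*Z.reshape(-1,1); P=P.reshape(h,w,3); P[Z==0]=np.nan; return P
def proj(d,P):
    return cv2.projectPoints(np.array(P,float).reshape(-1,3),np.array(d['rvec'],float),np.array(d['tvec'],float),np.array(d['intrinsics'],float),np.array(d['D'],float))[0].reshape(-1,2)
E
python3 - <<'E'
from h import *
for n in('scene','top'):
    d=grab(n,n+'0'); R,t=cam(d); print(n,-R.T@t,R[2])
s=env.observe(); print(s['time_s'],s['position'],s['tool_rot'],s['grip_width'])
E
```

```text
scene [0.00842239 1.10379355 0.94364697] [ 0.32235019 -0.7169659  -0.61810214]
top [0.3025895  0.02776244 1.23768555] [ 0.17114683  0.00655861 -0.9852237 ]
0.1 [0.23449242 0.49722231 0.23079045] [[-9.04435190e-01  4.26610349e-01 -7.72749001e-04]
 [ 4.26610966e-01  9.04434657e-01 -1.01692661e-03]
 [ 2.65069563e-04 -1.24940741e-03 -9.99999184e-01]] 0.08530560377674537
```

View pics/scene0.png

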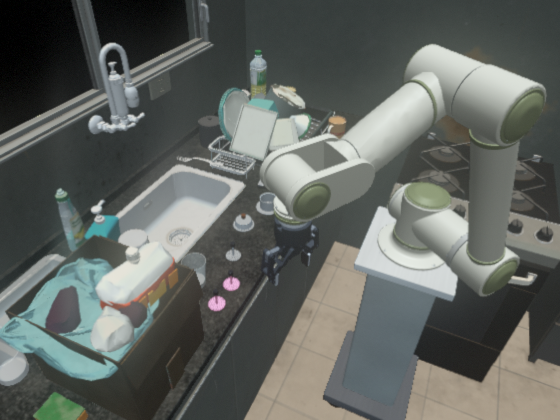

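View pics/top0.png

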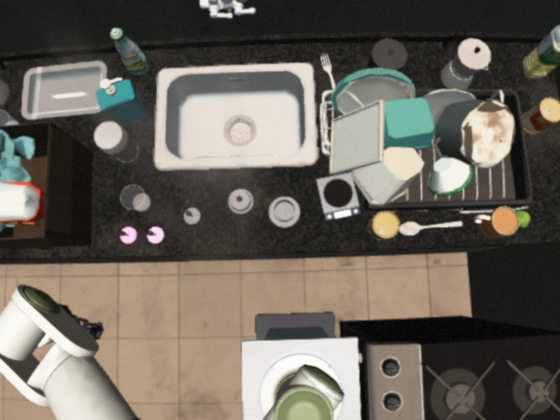

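The top view shows these parts from left to right: clear glass (135,197), pink look-alikes (129,236) and (156,235), steel press with dark knob (192,215), lid with wood knob (240,201), brewer (284,211), scale (338,195), tin (386,224) and spoon (430,228). The press is the grey one at (192,215), not the two pink ones. I'll confirm this in an enlarged crop and measure.

Run:
```python
from h import *
d=load('top0'); im=d['img'][165:255,110:370,::-1]
cv2.imwrite('pics/crop0.png',cv2.resize(im,None,fx=3,fy=3,interpolation=cv2.INTER_CUBIC))
for n in('top0','scene0'):
    d=load(n);P=cloud(d);np.save('pics/'+n+'_P.npy',P)
d=load('top0');P=np.load('pics/top0_P.npy')
for n,u,v in [('glass',135,197),('press',192,215),('lid',240,201),('brewer',284,211),('scalepad',338,195),('pink',156,235),('table',215,235),('tin',386,224)]:
    print(n,P[v,u].round(3), np.nanmax(P[v-12:v+13,u-12:u+13,2]).round(3), onplane(d,[(u,v)],0).round(3))
```

```text
glass [0.56  0.458 0.018] 0.097 [[0.563 0.464 0.   ]]
press [0.504 0.293 0.008] 0.063 [[0.505 0.295 0.   ]]
lid [0.533 0.151 0.045] 0.055 [[0.541 0.156 0.   ]]
brewer [0.506 0.031 0.014] 0.053 [[0.508 0.031 0.   ]]
scalepad [ 0.545 -0.122  0.025] 0.032 [[ 0.55  -0.126  0.   ]]
pink [0.45  0.398 0.003] 0.062 [[0.45  0.399 0.   ]]
table [0.445 0.229 0.001] 0.009 [[0.445 0.229 0.   ]]
tin [ 0.454 -0.246  0.056] 0.063 [[ 0.461 -0.258  0.   ]]
```

View pics/crop0.png

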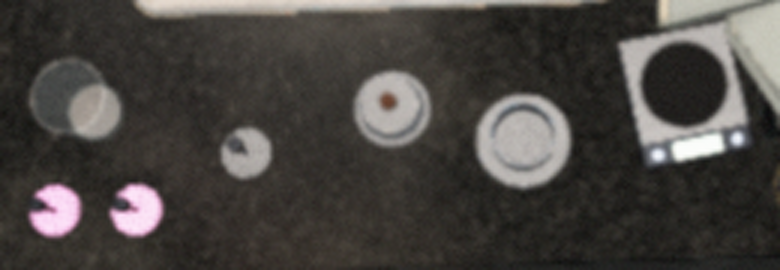

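The crop confirms the grey press at crop (246,153), apart from both pink ones. The glass mouth is at (68,96), lid knob at (388,101), brewer brim at (523,141) and pad at (684,83). Next I'll fit circles at the known heights.

Run:
```python
from h import *
d=load('top0');P=np.load('pics/top0_P.npy');im=d['img']
hsv=cv2.cvtColor(im,cv2.COLOR_RGB2HSV)
def circ(mask,c,z,name):
    n,l,st,ce=cv2.connectedComponentsWithStats(mask.astype(np.uint8))
    i=l[c[1],c[0]] 
    if i==0: print(name,'no seed');return
    cn=max(cv2.findContours((l==i).astype(np.uint8),cv2.RETR_EXTERNAL,cv2.CHAIN_APPROX_NONE)[0],key=cv2.contourArea)
    q=onplane(d,cn.reshape(-1,2),z)[:,:2]; 
    A=np.c_[2*q,np.ones(len(q))]; s=np.linalg.lstsq(A,(q**2).sum(1),rcond=None)[0]; r=np.sqrt(s[2]+s[0]**2+s[1]**2)
    res=np.hypot(*(q-s[:2]).T)-r
    print(name,s[:2].round(4),'r',r.round(4),'res',res.std().round(4))
V=hsv[:,:,2].astype(int);S=hsv[:,:,1].astype(int)
circ(V>110,(196,218),.0035,'press')
circ(V>100,(268,211),.009,'brewer brim')
circ(V>100,(240,208),.007,'lid flange')
circ(V<70,(338,192),.022,'pad')
Z=P[:,:,2]
for n,(x,y),r in [('glass',(.55,.455),.07),('press',(.5,.293),.04),('lid',(.533,.151),.05),('brewer',(.506,.031),.06)]:
    m=np.hypot(P[:,:,0]-x,P[:,:,1]-y)<r
    for a,b in [(.004,.03),(.03,.045),(.045,.06),(.07,.11)]:
        q=P[m&(Z>a)&(Z<b)]
        if len(q)>3: print(n,a,b,len(q),'mid',((q.max(0)+q.min(0))/2).round(4),'ext',np.ptp(q,0).round(4),'mean',q.mean(0).round(4))
# glass rim/foot circles on upscaled crop pixel estimates
for nm,uv,z in [('rim',(68,96),.092),('foot',(95,111),0.),('lidknob',(388,101),.052),('pressknobtip',(234,146),.057),('pad',(684,83),.022),('scaledisplay',(698,147),.022)]:
    print(nm,onplane(d,[((uv[0]+.5)/3-.5+110,(uv[1]+.5)/3-.5+165)],z).round(4))
# obstacle heights near scale
for y in np.arange(-.28,.05,.03):
    print(round(y,2),[ (lambda q: round(float(np.nanmax(q)),2) if len(q) else -1)(Z[(abs(P[:,:,0]-x)<.015)&(abs(P[:,:,1]-y)<.015)]) for x in np.arange(.42,.75,.03)])
```

```text
press [0.502  0.2942] r 0.0205 res 0.0057
brewer brim no seed
lid flange [0.5406 0.1546] r 0.036 res 0.0008
pad [ 0.5521 -0.1219] r 0.0376 res 0.0008
glass 0.004 0.03 262 mid [0.5474 0.4547 0.0169] ext [0.1305 0.134  0.0257] mean [0.5462 0.4448 0.0131]
glass 0.03 0.045 76 mid [0.5442 0.4395 0.0375] ext [0.0544 0.0583 0.0146] mean [0.5477 0.4453 0.0375]
glass 0.045 0.06 92 mid [0.5444 0.4395 0.0525] ext [0.0581 0.0614 0.0147] mean [0.5471 0.4439 0.0524]
glass 0.07 0.11 207 mid [0.5449 0.4399 0.0835] ext [0.0665 0.0675 0.0269] mean [0.5477 0.4449 0.0841]
press 0.004 0.03 118 mid [0.5015 0.2924 0.0133] ext [0.0696 0.0724 0.0185] mean [0.5016 0.2916 0.0063]
press 0.045 0.06 25 mid [0.5034 0.296  0.053 ] ext [0.0128 0.0142 0.0132] mean [0.5024 0.2951 0.0553]
lid 0.004 0.03 273 mid [0.5343 0.1488 0.017 ] ext [0.0878 0.0946 0.026 ] mean [0.5339 0.1491 0.0141]
lid 0.03 0.045 219 mid [0.541  0.153  0.0367] ext [0.0519 0.0507 0.0134] mean [0.5399 0.1534 0.0334]
lid 0.045 0.06 25 mid [0.5394 0.1536 0.0502] ext [0.0138 0.0116 0.0098] mean [0.54   0.1533 0.05  ]
brewer 0.004 0.03 677 mid [0.5081 
[... 721 characters left out ...]
1, 0.01, 0.02, 0.17, 0.19, 0.26, 0.26, 0.26, 0.26, 0.26, 0.26, 0.26]
-0.16 [0.01, 0.01, 0.02, 0.02, 0.15, 0.23, 0.22, 0.22, 0.22, 0.21, 0.21, 0.26]
-0.13 [0.01, 0.0, 0.02, 0.03, 0.03, 0.19, 0.18, 0.18, 0.18, 0.17, 0.17, 0.27]
-0.1 [0.01, 0.01, 0.02, 0.03, 0.03, 0.14, 0.15, 0.14, 0.13, 0.12, 0.12, 0.26]
-0.07 [0.01, 0.01, 0.02, 0.02, 0.03, 0.03, 0.02, 0.0, 0.11, 0.12, 0.11, 0.11]
-0.04 [0.0, 0.01, 0.01, 0.01, 0.01, 0.01, 0.01, 0.01, 0.01, 0.01, 0.01, 0.01]
-0.01 [0.01, 0.01, 0.05, 0.05, 0.01, 0.01, 0.01, 0.01, 0.01, 0.01, -0.12, -0.12]
0.02 [0.01, 0.01, 0.05, 0.05, 0.05, 0.01, 0.01, 0.01, 0.01, 0.01, -0.13, -0.13]
0.05 [0.01, 0.01, 0.05, 0.05, 0.05, 0.01, 0.01, 0.01, 0.01, 0.01, -0.13, -0.13]
```

Run:
```python
from h import *
c=np.array([.5525,-.122])
for n in('top0','scene0'):
    P=np.load(f'pics/{n}_P.npy');Q=P.reshape(-1,3);Q=Q[~np.isnan(Q[:,0])]
    D=Q[:,:2]-c;r=np.hypot(*D.T);a=np.degrees(np.arctan2(D[:,1],D[:,0]))
    for zl in np.arange(.05,.33,.04):
        m=(Q[:,2]>zl)&(Q[:,2]<zl+.04)&(r<.2)&(Q[:,0]>.4)
        print(n,round(zl,2),m.sum(),[(lambda k: int(1000*np.quantile(r[k],.05)) if k.sum()>3 else None)(m&(abs((a-b+180)%360-180)<15)) for b in range(-180,180,30)])
print(list(range(-180,180,30)))
im=load('scene0')['img'];cv2.imwrite('pics/crop1.png',cv2.resize(im[80:240,170:350,::-1],None,fx=4,fy=3.7,interpolation=cv2.INTER_CUBIC))
cv2.imwrite('pics/crop1.png',cv2.resize(im[80:240,170:370,::-1],None,fx=3.7,fy=3.7,interpolation=cv2.INTER_CUBIC))
```

```text
top0 0.05 714 [None, 130, 99, 175, None, None, None, None, None, 133, 128, None]
top0 0.09 811 [None, None, 93, 143, None, None, 73, 36, None, None, None, None]
top0 0.13 1594 [None, None, 56, 37, 32, 31, 40, 33, None, None, None, None]
top0 0.17 2478 [None, None, 91, 74, 58, 41, 104, None, None, None, None, None]
top0 0.21 2177 [None, None, None, 98, 62, 88, 197, None, None, None, None, None]
top0 0.25 358 [None, None, None, None, 72, 116, None, None, None, None, None, None]
top0 0.29 0 [None, None, None, None, None, None, None, None, None, None, None, None]
top0 0.33 0 [None, None, None, None, None, None, None, None, None, None, None, None]
scene0 0.05 30 [None, None, None, None, 87, None, 106, None, None, None, None, None]
scene0 0.09 374 [None, None, None, None, 67, None, 64, 29, None, None, None, None]
scene0 0.13 856 [None, None, 54, 34, 29, 25, 34, 26, None, None, None, None]
scene0 0.17 907 [None, None, 88, 70, 36, 43, 116, None, None, None, None, None]
scene0 0.21 661 [None, None, None, 91, 54, 86, 191, None, None, None, None, None]
scene0 0.25 113 [None, None, None, None, 71, 112, None, None, None, None, None, None]
scene0 0.29 0 [None, None, None, None, None, None, None, None, None, None, None, None]
scene0 0.33 0 [None, None, None, None, None, None, None, None, None, None, None, None]
[-180, -150, -120, -90, -60, -30, 0, 30, 60, 90, 120, 150]
```

View pics/crop1.png

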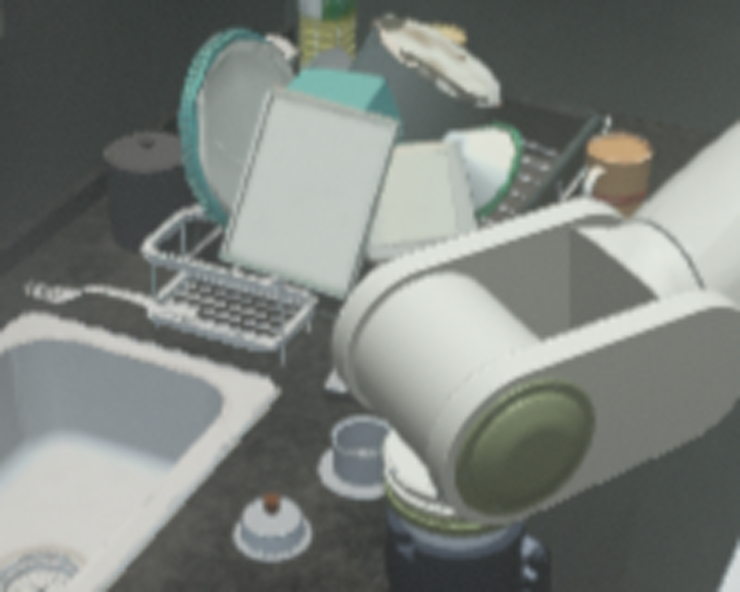

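The tray in the dish rack leans close to the pad's +x/−y side, so I need its exact clearance.

Run:
```python
from h import *
d=load('top0');im=d['img'];P=np.load('pics/top0_P.npy')
cv2.imwrite('pics/crop2.png',cv2.resize(im[130:240,300:430,::-1],None,fx=5,fy=5,interpolation=cv2.INTER_CUBIC))
for v in range(150,204,3): print(v,[tuple((1000*P[v,u]).round().astype(int)) if P[v,u,2]>.06 else 0 for u in range(322,372,4)])
```

```text
150 [0, 0, (np.int64(649), np.int64(-96), np.int64(118)), (np.int64(649), np.int64(-107), np.int64(116)), (np.int64(644), np.int64(-116), np.int64(131)), (np.int64(639), np.int64(-124), np.int64(145)), (np.int64(636), np.int64(-133), np.int64(154)), (np.int64(631), np.int64(-141), np.int64(170)), (np.int64(628), np.int64(-150), np.int64(179)), (np.int64(624), np.int64(-158), np.int64(191)), (np.int64(619), np.int64(-165), np.int64(205)), (np.int64(616), np.int64(-173), np.int64(216)), (np.int64(612), np.int64(-180), np.int64(227))]
153 [0, 0, (np.int64(641), np.int64(-96), np.int64(115)), (np.int64(640), np.int64(-106), np.int64(119)), (np.int64(635), np.int64(-115), np.int64(132)), (np.int64(631), np.int64(-124), np.int64(146)), (np.int64(628), np.int64(-133), np.int64(156)), (np.int64(623), np.int64(-140), np.int64(171)), (np.int64(619), np.int64(-149), np.int64(181)), (np.int64(615), np.int64(-157), np.int64(194)), (np.int64(612), np.int64(-165), np.int64(205)), (np.int64(609), np.int64(-173), np.int64(214)), (np.int64(605), np.int64(-180), np.int64(226))]
156 [0, 0, (np.int64(632
[... 4428 characters left out ...]
0, 0, 0, 0, 0, 0, 0, (np.int64(535), np.int64(-170), np.int64(141)), (np.int64(535), np.int64(-180), np.int64(143)), (np.int64(533), np.int64(-189), np.int64(151))]
192 [0, 0, 0, 0, 0, 0, 0, 0, 0, 0, (np.int64(529), np.int64(-171), np.int64(133)), (np.int64(527), np.int64(-180), np.int64(144)), (np.int64(526), np.int64(-189), np.int64(147))]
195 [0, 0, 0, 0, 0, 0, 0, 0, 0, 0, 0, (np.int64(520), np.int64(-180), np.int64(138)), (np.int64(518), np.int64(-188), np.int64(149))]
198 [0, 0, 0, 0, 0, 0, 0, 0, 0, 0, 0, (np.int64(513), np.int64(-181), np.int64(132)), (np.int64(510), np.int64(-188), np.int64(147))]
201 [0, 0, 0, 0, 0, 0, 0, 0, 0, 0, 0, 0, (np.int64(504), np.int64(-189), np.int64(141))]
```

View pics/crop2.png

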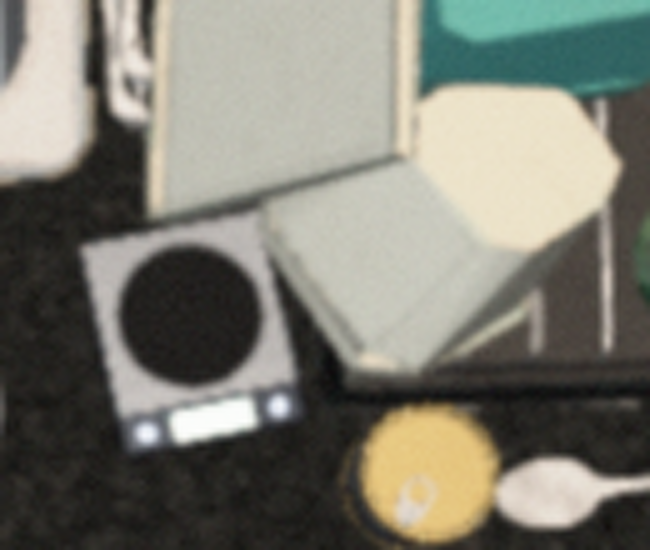

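The tray and dish edges stand only about 30–40 mm from the pad axis at z ≥ 0.115. My plan:
- **Glass position:** aim about 12 mm off the pad centre, towards −x/+y.
- **Gripper:** closing axis at about 50°, tool leaning 20° away from the rack.

The target helper comes next.

```bash
cat >> h.py <<'E'
def rot(psi,tilt):
    p=np.radians(psi);l=p+np.pi/2;s,c=np.sin(np.radians(tilt)),np.cos(np.radians(tilt))
    y=np.array([np.cos(p),np.sin(p),0]);z=-np.array([s*np.cos(l),s*np.sin(l),c]); return np.c_[np.cross(y,z),y,z]
def move(pos,psi,tilt,s=None,ref=None):
    "units for a move from the present (or ref) pose"
    s=s or env.observe(); p,R=(np.array(s['position']),np.array(s['tool_rot'])) if ref is None else ref
    Rt=rot(psi,tilt); sh=R.T@(np.array(pos)-p)/.3; w=cv2.Rodrigues(R.T@Rt)[0].ravel()/np.radians(45)
    print('shift',sh.round(3),'turn',w.round(3),'| dist mm',(np.linalg.norm(sh)*300).round(1),'deg',(np.linalg.norm(w)*45).round(1))
    return np.array(pos),Rt
def st():
    s=env.observe();print(round(s['time_s'],2),np.round(s['position'],4),'y',np.round(s['tool_rot'],3)[:,1],'z',np.round(s['tool_rot'],3)[:,2],'q',np.round(s['q'],0),'F',np.round(s['ft_force'],1),'w',round(s['grip_width'],4),'g',np.round(s['gripper_force'],1));return s
E
python3 - <<'E'
from h import *
P=np.load('pics/top0_P.npy');Q=P.reshape(-1,3)
for z in(.1,.15,.2,.25):
    m=(Q[:,2]>z)&(Q[:,0]>.4)&(Q[:,0]<.68)&(Q[:,1]>.3)&(Q[:,1]<.75)&(np.hypot(Q[:,0]-.546,Q[:,1]-.44)>.05)
    print(z,m.sum(),np.nanmin(Q[m],0) if m.sum() else '')
r=rot(101,20);a=-r[:,2];g=np.array([.546,.44,.072])-.026*a
print(g,a); ref=move(g+.13*a,101,20); move(g,101,20,ref=ref)
E
```

```text
0.1 7244 [0.40145672 0.45537921 0.10006839]
0.15 6544 [0.40145672 0.45584909 0.15011967]
0.2 5509 [0.4050391  0.57497762 0.20002505]
0.25 3213 [0.41635231 0.5855034  0.25001552]
[0.55472914 0.44169677 0.04756799] [-0.33573627 -0.06526052  0.93969262]
shift [-0.925  0.201  0.203] turn [-0.142 -0.43  -0.797] | dist mm 290.4 deg 41.3
shift [ 0.    -0.     0.433] turn [0. 0. 0.] | dist mm 130.0 deg 0.0
```

>>> step_arm --targets '[[[-0.3,0.2,0.05],[-0.04,-0.1,-0.2]],[[-0.925,0.201,0.203],[-0.142,-0.43,-0.797]],[[-0.925,0.201,0.203],[-0.142,-0.43,-0.797]],[[-0.925,0.201,0.203],[-0.142,-0.43,-0.797]],[[-0.925,0.201,0.203],[-0.142,-0.43,-0.797]],[[-0.925,0.201,0.203],[-0.142,-0.43,-0.797]],[[-0.925,0.201,0.203],[-0.142,-0.43,-0.797]],[[-0.925,0.201,0.203],[-0.142,-0.43,-0.797]],[[-0.925,0.201,0.203],[-0.142,-0.43,-0.797]],[[-0.925,0.201,0.203],[-0.142,-0.43,-0.797]]]' --jaw 85 --grip_force 30

```text
time_s: 0.93
position: [0.5109, 0.4335, 0.17]
tool_rot: [[-0.923, -0.19, 0.335], [-0.178, 0.982, 0.066], [-0.342, 0.001, -0.94]]
ft_force: [0.8, 0.5, -0.1]
grip_width: 0.0851
gripper_force: 0.0
```

Run:
```python
from h import *
s=st(); a=-rot(101,20)[:,2];g=np.array([.546,.44,.072])-.026*a
move(g+.13*a,101,20); move(g,101,20); grab('scene','scene1')
cv2.imwrite('pics/c3.png',cv2.resize(load('scene1')['img'][160:340,100:320,::-1],None,fx=3.4,fy=3.3))
```

```text
0.93 [0.5109 0.4335 0.17  ] y [-0.19   0.982  0.001] z [ 0.335  0.066 -0.94 ] q [ 33.  30.  74.  -9.  58. -64.] F [ 0.8  0.5 -0.1] w 0.0851 g 0.0
shift [ 0.    -0.001  0.001] turn [ 0.001 -0.    -0.001] | dist mm 0.5 deg 0.1
shift [-0.    -0.001  0.434] turn [ 0.001 -0.    -0.001] | dist mm 130.3 deg 0.1
```

View pics/c3.png

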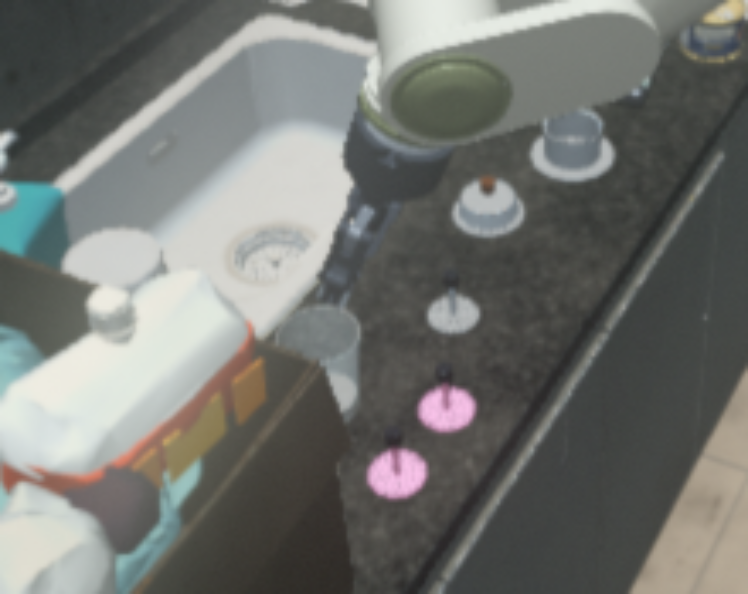

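The gripper hangs right over the glass mouth (crop 318,335), with the part row clear behind it. Now descending.

>>> step_arm --targets '[[[0,0,0.08],[0,0,0]],[[0,0,0.16],[0,0,0]],[[0,0,0.24],[0,0,0]],[[0,0,0.32],[0,0,0]],[[0,0,0.38],[0,0,0]],[[0,0,0.42],[0,0,0]],[[0,0,0.433],[0,0,0]],[[0,0,0.433],[0,0,0]]]'

```text
time_s: 1.65
position: [0.5544, 0.4427, 0.0482]
tool_rot: [[-0.922, -0.192, 0.336], [-0.18, 0.981, 0.066], [-0.342, 0.001, -0.94]]
ft_force: [-0.2, -0.1, -0.5]
grip_width: 0.085
gripper_force: 0.0
```

>>> step_arm --targets '[[[0,0,0],[0,0,0]],[[0,0,0],[0,0,0]],[[0,0,0],[0,0,0]],[[0,0,0],[0,0,0]],[[0,0,0],[0,0,0]],[[0,0,0],[0,0,0]],[[0,0,0],[0,0,0]],[[0,0,0],[0,0,0]],[[0,0,0],[0,0,0]],[[0,0,0],[0,0,0]]]' --jaw 55 --grip_force 30

```text
time_s: 2.48
position: [0.5555, 0.4428, 0.0503]
tool_rot: [[-0.921, -0.191, 0.339], [-0.178, 0.982, 0.068], [-0.346, 0.002, -0.938]]
ft_force: [-1.3, 0.0, 6.0]
grip_width: 0.0671
gripper_force: 33.8
```

Run:
```python
from h import *
s=st(); grab('scene','scene2')
P=np.load('pics/scene0_P.npy')
for n in('scene1',):
  P=cloud(load(n));np.save(f'pics/{n}_P.npy',P);Z=P[:,:,2]
  for nm,(x,y),r in [('press',(.5025,.294),.04),('lid',(.54,.153),.05),('brewer',(.507,.030),.06)]:
    m=np.hypot(P[:,:,0]-x,P[:,:,1]-y)<r
    for a,b in [(.002,.02),(.032,.05),(.04,.06)]:
        q=P[m&(Z>a)&(Z<b)]
        if len(q)>3: print(nm,a,b,len(q),'mid',((q.max(0)+q.min(0))/2).round(4),'ext',np.ptp(q,0).round(4),'mean',q.mean(0).round(4))
```

```text
2.48 [0.5555 0.4428 0.0503] y [-0.191  0.982  0.002] z [ 0.339  0.068 -0.938] q [ 32.  41.  75. -10.  46. -64.] F [-1.3  0.   6. ] w 0.0671 g 33.8
press 0.002 0.02 111 mid [0.5053 0.2974 0.0106] ext [0.0736 0.0676 0.0172] mean [0.4985 0.2961 0.0044]
press 0.032 0.05 11 mid [0.4961 0.2978 0.0413] ext [0.0106 0.0055 0.0155] mean [0.4966 0.298  0.0432]
press 0.04 0.06 25 mid [0.4979 0.2953 0.0508] ext [0.0141 0.0128 0.0158] mean [0.4969 0.2968 0.0524]
lid 0.002 0.02 132 mid [0.5375 0.1557 0.0109] ext [0.0889 0.0906 0.0176] mean [0.5285 0.1703 0.0098]
lid 0.032 0.05 66 mid [0.535  0.1569 0.0409] ext [0.0462 0.0444 0.0177] mean [0.5316 0.1578 0.0358]
lid 0.04 0.06 19 mid [0.5339 0.1551 0.0466] ext [0.0144 0.0117 0.0123] mean [0.5344 0.1561 0.047 ]
brewer 0.002 0.02 222 mid [0.5058 0.038  0.0108] ext [0.1154 0.0952 0.0176] mean [0.497  0.0408 0.0095]
brewer 0.032 0.05 115 mid [0.5001 0.0296 0.041 ] ext [0.0597 0.0649 0.018 ] mean [0.498  0.0319 0.04  ]
brewer 0.04 0.06 58 mid [0.4992 0.0296 0.045 ] ext [0.0579 0.0649 0.0099] mean [0.4955 0.0326 0.0443]
```

Run:
```python
from h import *
s=env.observe();R=np.array(s['tool_rot']);p=np.array(s['position'])
o=R.T@(np.array([.546,.44,0])-p);o[1]=0;print('o',o.round(4));np.save('o_glass.npy',o)
def tcp(part,psi,t): return np.array(part)-rot(psi,t)@o
r1=move(p+[0,0,.12],101,20)
r2=move(tcp([.52,.16,.13],68,20),68,20,ref=r1)
r3=move(tcp([.543,-.117,.13],50,20),50,20,ref=r2)
r4=move(tcp([.543,-.117,.024],50,20),50,20,ref=r3);print(r2[0],r3[0],r4[0])
```

```text
o [0.0266 0.     0.0438]
shift [-0.138  0.001 -0.375] turn [ 0.003  0.005 -0.001] | dist mm 120.0 deg 0.3
shift [ 0.24  -0.921 -0.123] turn [0.251 0.    0.689] | dist mm 287.9 deg 33.0
shift [-0.39  -0.838  0.142] turn [ 0.137 -0.     0.376] | dist mm 280.5 deg 18.0
shift [0.121 0.    0.332] turn [0. 0. 0.] | dist mm 106.0 deg 0.0
[0.52934029 0.15622628 0.18022738] [ 0.550717   -0.12347533  0.18022738] [ 0.550717   -0.12347533  0.07422738]
```

>>> step_arm --targets '[[[-0.01,0,-0.03],[0,0,0]],[[-0.03,0,-0.08],[0,0,0]],[[-0.055,0,-0.15],[0,0,0]],[[-0.08,0,-0.22],[0,0,0]],[[-0.105,0,-0.29],[0,0,0]],[[-0.125,0,-0.345],[0,0,0]],[[-0.138,0,-0.375],[0,0,0]],[[-0.138,0,-0.375],[0,0,0]]]'

```text
time_s: 3.2
position: [0.5559, 0.4424, 0.1711]
tool_rot: [[-0.921, -0.191, 0.339], [-0.178, 0.982, 0.068], [-0.346, 0.002, -0.938]]
ft_force: [0.6, 0.6, -1.6]
grip_width: 0.067
gripper_force: 34.2
```

>>> step_arm --targets '[[[0.02,-0.06,-0.01],[0.016,0,0.043]],[[0.06,-0.18,-0.03],[0.047,0,0.13]],[[0.09,-0.3,-0.045],[0.08,0,0.22]],[[0.12,-0.42,-0.06],[0.11,0,0.31]],[[0.15,-0.54,-0.075],[0.145,0,0.4]],[[0.175,-0.66,-0.09],[0.18,0,0.49]],[[0.205,-0.78,-0.105],[0.21,0,0.58]],[[0.23,-0.88,-0.118],[0.24,0,0.655]],[[0.24,-0.921,-0.123],[0.251,0,0.689]],[[0.24,-0.921,-0.123],[0.251,0,0.689]]]'

```text
time_s: 4.03
position: [0.5288, 0.1535, 0.1772]
tool_rot: [[-0.87, 0.378, 0.315], [0.355, 0.926, -0.129], [-0.341, -0.0, -0.94]]
ft_force: [0.1, 0.0, -0.5]
grip_width: 0.0674
gripper_force: 34.6
```

Run:
```python
from h import *
s=st();o=np.load('o_glass.npy')
def tcp(part,psi,t): return np.array(part)-rot(psi,t)@o
move(tcp([.543,-.117,.13],50,20),50,20)
```

```text
4.03 [0.5288 0.1535 0.1772] y [ 0.378  0.926 -0.   ] z [ 0.315 -0.129 -0.94 ] q [  9.  19.  91. -13.  53. -53.] F [ 0.1  0.  -0.5] w 0.0674 g 34.6
shift [-0.395 -0.827  0.132] turn [ 0.135 -0.002  0.372] | dist mm 277.8 deg 17.8
```

>>> step_arm --targets '[[[-0.03,-0.06,0.01],[0.01,0,0.03]],[[-0.08,-0.17,0.027],[0.03,0,0.08]],[[-0.13,-0.28,0.045],[0.05,0,0.14]],[[-0.19,-0.4,0.064],[0.07,0,0.2]],[[-0.24,-0.51,0.08],[0.09,0,0.25]],[[-0.29,-0.61,0.098],[0.11,0,0.3]],[[-0.34,-0.71,0.113],[0.12,0,0.335]],[[-0.38,-0.79,0.127],[0.133,0,0.36]],[[-0.395,-0.827,0.132],[0.135,0,0.372]],[[-0.395,-0.827,0.132],[0.135,0,0.372]]]'

```text
time_s: 4.87
position: [0.5525, -0.1225, 0.1803]
tool_rot: [[-0.721, 0.641, 0.262], [0.603, 0.767, -0.218], [-0.341, 0.001, -0.94]]
ft_force: [-1.4, 0.4, -2.5]
grip_width: 0.067
gripper_force: 34.7
```

Run:
```python
from h import *
s=st();o=np.load('o_glass.npy')
print('glass est',np.array(s['position'])+np.array(s['tool_rot'])@o)
def tcp(part,psi,t): return np.array(part)-rot(psi,t)@o
move(tcp([.543,-.117,.03],50,20),50,20)
a=grab('top','top3')['img'];b=grab('scene','scene3')['img']
cv2.imwrite('pics/c4.png',np.hstack([cv2.resize(a[140:240,270:400,::-1],(390,300),interpolation=cv2.INTER_CUBIC),cv2.resize(b[90:240,190:385,::-1],(390,300),interpolation=cv2.INTER_CUBIC)]))
```

```text
4.87 [ 0.5525 -0.1225  0.1803] y [0.641 0.767 0.001] z [ 0.262 -0.218 -0.94 ] q [-22.  19.  90.  -8.  52. -68.] F [-1.4  0.4 -2.5] w 0.067 g 34.7
glass est [ 0.54473869 -0.11595123  0.13008449]
shift [ 0.116 -0.007  0.313] turn [ 0.002 -0.001  0.002] | dist mm 100.1 deg 0.1
```

View pics/c4.png

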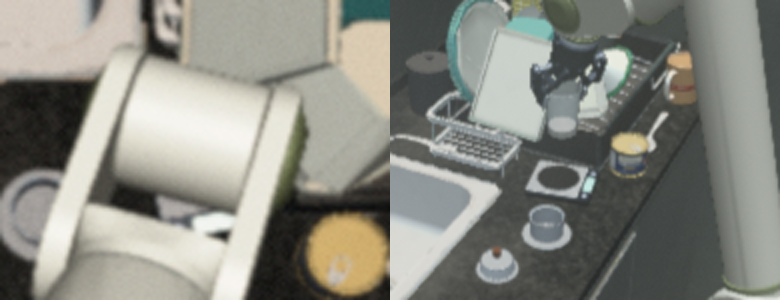

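The top view is blocked by the arm. The scene view shows the glass held upright over the pad at crop (562,110). Lowering slowly.

>>> step_arm --targets '[[[0.01,-0.002,0.027],[0,0,0]],[[0.03,-0.004,0.08],[0,0,0]],[[0.055,-0.005,0.15],[0,0,0]],[[0.08,-0.007,0.215],[0,0,0]],[[0.1,-0.007,0.27],[0,0,0]],[[0.112,-0.007,0.303],[0,0,0]],[[0.116,-0.007,0.313],[0,0,0]],[[0.116,-0.007,0.313],[0,0,0]],[[0.116,-0.007,0.313],[0,0,0]]]'

```text
time_s: 5.72
position: [0.5506, -0.1217, 0.0813]
tool_rot: [[-0.722, 0.639, 0.264], [0.601, 0.769, -0.218], [-0.342, 0.002, -0.94]]
ft_force: [-0.5, 1.0, -1.3]
grip_width: 0.0667
gripper_force: 34.7
```

>>> step_arm --targets '[[[0.002,0,0.006],[0,0,0]],[[0.004,0,0.012],[0,0,0]],[[0.006,0,0.017],[0,0,0]],[[0.007,0,0.019],[0,0,0]],[[0.008,0,0.021],[0,0,0]],[[0.008,0,0.021],[0,0,0]]]'

```text
time_s: 6.22
position: [0.5503, -0.1224, 0.0742]
tool_rot: [[-0.722, 0.64, 0.263], [0.602, 0.768, -0.218], [-0.342, 0.001, -0.94]]
ft_force: [-0.6, -0.3, -1.8]
grip_width: 0.067
gripper_force: 34.7
```

Run:
```python
from h import *
s=st();o=np.load('o_glass.npy')
print('glass est',np.array(s['position'])+np.array(s['tool_rot'])@o)
b=grab('scene','scene4')['img']
cv2.imwrite('pics/c5.png',cv2.resize(b[110:210,200:340,::-1],None,fx=5,fy=5,interpolation=cv2.INTER_CUBIC))
```

```text
6.22 [ 0.5503 -0.1224  0.0742] y [0.64  0.768 0.001] z [ 0.263 -0.218 -0.94 ] q [-22.  28.  98. -10.  35. -64.] F [-0.6 -0.3 -1.8] w 0.067 g 34.7
glass est [ 0.54256823 -0.11585503  0.02392976]
```

View pics/c5.png

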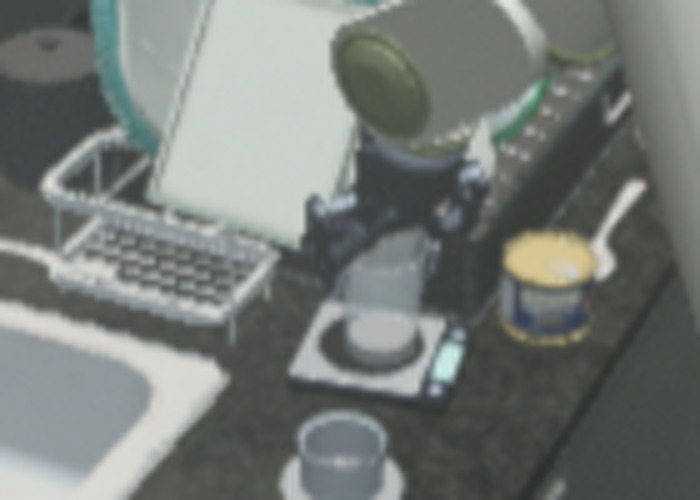

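The glass foot, crop (382,338), is slightly −x of the pad centre, about (370,341), as intended and clear of the tray. Touching down the last 2 mm and releasing.

>>> step_arm --targets '[[[0.002,0,0.003],[0,0,0]],[[0.003,0,0.006],[0,0,0]],[[0.004,0,0.009],[0,0,0]],[[0.004,0,0.009],[0,0,0]],[[0.004,0,0.009],[0,0,0]]]'

```text
time_s: 6.68
position: [0.5507, -0.1226, 0.0723]
tool_rot: [[-0.721, 0.64, 0.265], [0.601, 0.768, -0.219], [-0.344, 0.002, -0.939]]
ft_force: [-1.8, -0.8, 5.6]
grip_width: 0.0671
gripper_force: 35.1
```

>>> step_arm --targets '[[[0,0,0],[0,0,0]],[[0,0,0],[0,0,0]],[[0,0,0],[0,0,0]],[[0,0,0],[0,0,0]],[[0,0,0],[0,0,0]],[[0,0,0],[0,0,0]],[[0,0,0],[0,0,0]]]' --jaw 82

```text
time_s: 7.27
position: [0.5502, -0.1222, 0.0712]
tool_rot: [[-0.722, 0.64, 0.263], [0.602, 0.768, -0.218], [-0.342, 0.001, -0.94]]
ft_force: [-0.2, -0.2, -0.4]
grip_width: 0.0818
gripper_force: 0.0
```

Run:
```python
from h import *
s=st();a=-np.array(s['tool_rot'])[:,2];p=np.array(s['position'])
# brewer pick: pads centre on axis at height .036
b=np.array([.505,.030,.036])-.025*(-rot(50,20)[:,2])
a0=-rot(50,20)[:,2]
r1=move(p+.14*a,50,20); r2=move(b+.13*a0,50,20,ref=r1); r3=move(b,50,20,ref=r2);print(r1[0],r2[0],b)
```

```text
7.27 [ 0.5502 -0.1222  0.0712] y [0.64  0.768 0.001] z [ 0.263 -0.218 -0.94 ] q [-22.  28.  99. -11.  35. -64.] F [-0.2 -0.2 -0.4] w 0.0818 g 0.0
shift [-0.     0.    -0.467] turn [ 0.003 -0.     0.003] | dist mm 140.0 deg 0.2
shift [0.455 0.293 0.076] turn [0. 0. 0.] | dist mm 163.9 deg 0.0
shift [0.    0.    0.433] turn [0. 0. 0.] | dist mm 130.0 deg 0.0
[ 0.51329888 -0.09167257  0.20277191] [0.47748972 0.05308386 0.13466773] [0.51155007 0.02450384 0.01250768]
```

Touchdown felt at 5.6 N and the glass is released. Retreat along the tool axis, then move clear to look from above.

>>> step_arm --targets '[[[0,0,-0.05],[0,0,0]],[[0,0,-0.12],[0,0,0]],[[0,0,-0.2],[0,0,0]],[[0,0,-0.29],[0,0,0]],[[0,0,-0.38],[0,0,0]],[[0,0,-0.45],[0,0,0]],[[0,0,-0.467],[0,0,0]]]'

```text
time_s: 7.85
position: [0.5136, -0.0914, 0.2063]
tool_rot: [[-0.72, 0.64, 0.268], [0.601, 0.769, -0.219], [-0.347, 0.003, -0.938]]
ft_force: [0.3, -0.1, 1.4]
grip_width: 0.0819
gripper_force: 0.0
```

>>> step_arm --targets '[[[0.1,0.25,0],[0,0,0]],[[0.1,0.5,0],[0,0,0]],[[0.1,0.75,0],[0,0,0]],[[0.1,0.9,0],[0,0,0]],[[0.1,1,0],[0,0,0]],[[0.1,1,0],[0,0,0]],[[0.1,1,0],[0,0,0]],[[0.1,1,0],[0,0,0]],[[0.1,1,0],[0,0,0]],[[0.1,1,0],[0,0,0]]]'

```text
time_s: 8.68
position: [0.6834, 0.1569, 0.1914]
tool_rot: [[-0.723, 0.64, 0.261], [0.601, 0.769, -0.218], [-0.341, -0.001, -0.94]]
ft_force: [0.0, -0.8, -0.8]
grip_width: 0.0817
gripper_force: 0.0
```

Run:
```python
from h import *
s=st();d=grab('top','top5')
cv2.imwrite('pics/c6.png',cv2.resize(d['img'][165:235,255:385,::-1],None,fx=6,fy=6,interpolation=cv2.INTER_CUBIC))
```

```text
8.68 [0.6834 0.1569 0.1914] y [ 0.64   0.769 -0.001] z [ 0.261 -0.218 -0.94 ] q [  9.  34.  62. -16.  71. -38.] F [ 0.  -0.8 -0.8] w 0.0817 g 0.0
```

View pics/c6.png

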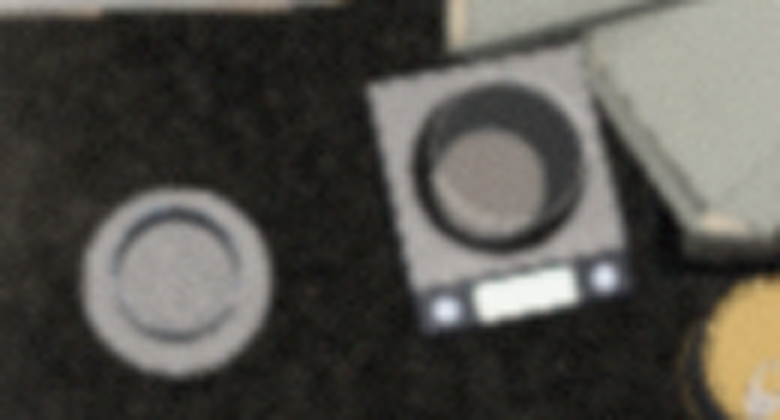

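The glass stands upright on the pad: rim centre at crop (506,160), foot at (488,183). The chamber brim is at (177,282). Now converting these to positions.

Run:
```python
from h import *
d=load('top5');f=lambda x,y:((x+.5)/6-.5+255,(y+.5)/6-.5+165)
for n,c,z in [('foot',(488,183),.026),('rim',(506,160),.114),('pad old',None,.022),('brim',(177,282),.009),('potrim',(178,272),.048)]:
    if c: print(n,onplane(d,[f(*c)],z).round(4))
P=cloud(d);Z=P[:,:,2]
for nm,(x,y),r,a,b in [('glass rim',(.543,-.117),.042,.105,.125),('glass 60+',(.543,-.117),.042,.06,.125),('brewer rim',(.507,.03),.04,.042,.056)]:
    q=P[(np.hypot(P[:,:,0]-x,P[:,:,1]-y)<r)&(Z>a)&(Z<b)];print(nm,len(q),((q.max(0)+q.min(0))/2).round(4),np.ptp(q,0).round(4))
    A=np.c_[2*q[:,:2],np.ones(len(q))];print(np.linalg.lstsq(A,(q[:,:2]**2).sum(1),rcond=None)[0][:2].round(4))
V=d['img'].max(2);m=(V>95).astype(np.uint8)[195:235,265:305]
cn=max(cv2.findContours(m,cv2.RETR_EXTERNAL,cv2.CHAIN_APPROX_NONE)[0],key=cv2.contourArea).reshape(-1,2)+[265,195]
q=onplane(d,cn,.009)[:,:2];s=np.linalg.lstsq(np.c_[2*q,np.ones(len(q))],(q**2).sum(1),rcond=None)[0];print('brim fit',s[:2].round(4),np.sqrt(s[2]+s[:2]@s[:2]).round(4))
s=st();b=np.array([.507,.0305,.036]);a0=-rot(50,20)[:,2];b=b-.025*a0
r2=move(b+.13*a0,50,20); r3=move(b,50,20,ref=r2);print(r2[0],b)
```

```text
foot [[ 0.5446 -0.1164  0.026 ]]
rim [[ 0.537  -0.1143  0.114 ]]
brim [[0.505  0.0307 0.009 ]]
potrim [[0.5032 0.03   0.048 ]]
glass rim 100 [ 0.5462 -0.1162  0.1142] [0.0751 0.0663 0.0183]
[ 0.543  -0.1153]
glass 60+ 295 [ 0.5462 -0.1162  0.0923] [0.0751 0.0663 0.0621]
[ 0.5424 -0.1151]
brewer rim 83 [0.5068 0.0305 0.0484] [0.0598 0.0607 0.0105]
[0.5065 0.0297]
brim fit [0.5056 0.031 ] 0.0432
8.73 [0.6832 0.1561 0.192 ] y [ 0.641  0.768 -0.   ] z [ 0.262 -0.219 -0.94 ] q [  9.  34.  62. -16.  71. -38.] F [-0.1  0.2  0.8] w 0.0822 g 0.0
shift [ 0.35  -0.697  0.077] turn [ 0.001 -0.002  0.004] | dist mm 235.1 deg 0.2
shift [0.    0.    0.433] turn [0. 0. 0.] | dist mm 130.0 deg 0.0
[0.47948972 0.05358386 0.13466773] [0.51355007 0.02500384 0.01250768]
```

Vision puts the glass at (0.543, −0.116), matching the robot estimate. It is 11 mm from the pad centre, within the 18 mm limit. Next, the chamber.

>>> step_arm --targets '[[[0.352,-0.701,0.077],[0,0,0]],[[0.352,-0.701,0.077],[0,0,0]],[[0.352,-0.701,0.077],[0,0,0]],[[0.352,-0.701,0.077],[0,0,0]],[[0.352,-0.701,0.077],[0,0,0]],[[0.352,-0.701,0.077],[0,0,0]],[[0.352,-0.701,0.077],[0,0,0]],[[0.352,-0.701,0.077],[0,0,0]],[[0.352,-0.701,0.077],[0,0,0]]]'

```text
time_s: 9.48
position: [0.4794, 0.0532, 0.1358]
tool_rot: [[-0.72, 0.641, 0.265], [0.603, 0.767, -0.218], [-0.343, 0.003, -0.939]]
ft_force: [-0.1, -0.1, 0.1]
grip_width: 0.082
gripper_force: 0.0
```

>>> step_arm --targets '[[[0,0,0.08],[0,0,0]],[[0,0,0.16],[0,0,0]],[[0,0,0.24],[0,0,0]],[[0,0,0.3],[0,0,0]],[[0,0,0.35],[0,0,0]],[[0,0,0.385],[0,0,0]],[[0,0,0.41],[0,0,0]],[[0,0,0.428],[0,0,0]],[[0,0,0.428],[0,0,0]]]'

```text
time_s: 10.23
position: [0.5131, 0.0257, 0.0138]
tool_rot: [[-0.722, 0.64, 0.263], [0.602, 0.768, -0.218], [-0.342, 0.001, -0.94]]
ft_force: [-0.1, -0.2, -0.5]
grip_width: 0.0818
gripper_force: 0.0
```

>>> step_arm --targets '[[[0,0,0],[0,0,0]],[[0,0,0],[0,0,0]],[[0,0,0],[0,0,0]],[[0,0,0],[0,0,0]],[[0,0,0],[0,0,0]],[[0,0,0],[0,0,0]],[[0,0,0],[0,0,0]],[[0,0,0],[0,0,0]],[[0,0,0],[0,0,0]],[[0,0,0],[0,0,0]]]' --jaw 50 --grip_force 30

```text
time_s: 11.07
position: [0.513, 0.026, 0.0154]
tool_rot: [[-0.721, 0.64, 0.265], [0.602, 0.768, -0.218], [-0.343, 0.002, -0.939]]
ft_force: [-3.0, 0.4, 5.6]
grip_width: 0.0595
gripper_force: 31.3
```

Run:
```python
from h import *
s=st();d=grab('scene','scene6')
cv2.imwrite('pics/c7.png',cv2.resize(d['img'][150:230,220:320,::-1],None,fx=6,fy=6,interpolation=cv2.INTER_CUBIC))
```

```text
11.07 [0.513  0.026  0.0154] y [0.64  0.768 0.002] z [ 0.265 -0.218 -0.939] q [ -5.  32. 107. -25.  27. -34.] F [-3.   0.4  5.6] w 0.0595 g 31.3
```

View pics/c7.png

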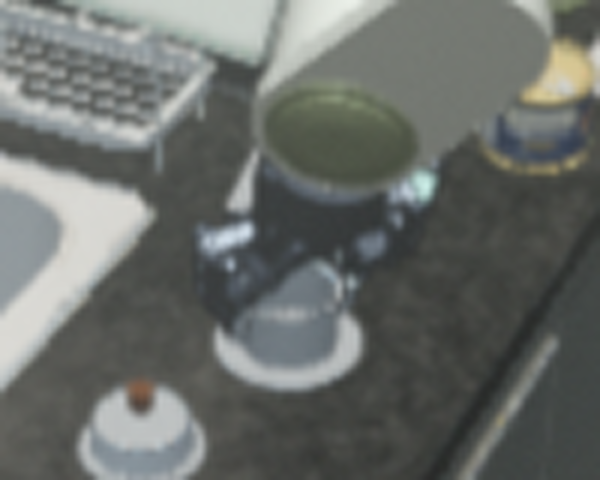

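The jaw holds the pot at 59.5 mm and the brim sits level at crop (288,345). The brim has to slip under the tray and dish edges, so I'll descend offset away from the rack, shift over just above the rim, then seat it.

```bash
cat >> h.py <<'E'
def tcp(o,part,psi,t): return np.array(part)-rot(psi,t)@o
E
python3 - <<'E'
from h import *
s=env.observe();R=np.array(s['tool_rot']);p=np.array(s['position'])
o=R.T@(np.array([.506,.0305,0])-p);print('o',o.round(4));o[1]=0;np.save('o_brewer.npy',o)
r1=move(p+[0,0,.16],50,20)
r2=move(tcp(o,[.534,-.106,.16],50,20),50,20,ref=r1)
r3=move(tcp(o,[.534,-.106,.118],50,20),50,20,ref=r2)
E
```

```text
o [ 0.013  -0.001   0.0116]
shift [-0.183  0.001 -0.501] turn [0.004 0.002 0.003] | dist mm 160.0 deg 0.3
shift [-0.342 -0.292  0.125] turn [0. 0. 0.] | dist mm 140.0 deg 0.0
shift [0.048 0.    0.132] turn [0. 0. 0.] | dist mm 42.0 deg 0.0
```

>>> step_arm --targets '[[[-0.01,0,-0.03],[0,0,0]],[[-0.03,0,-0.08],[0,0,0]],[[-0.055,0,-0.15],[0,0,0]],[[-0.085,0,-0.23],[0,0,0]],[[-0.115,0,-0.31],[0,0,0]],[[-0.145,0,-0.39],[0,0,0]],[[-0.17,0,-0.46],[0,0,0]],[[-0.183,0,-0.501],[0,0,0]],[[-0.183,0,-0.501],[0,0,0]]]'

```text
time_s: 11.87
position: [0.5136, 0.0259, 0.178]
tool_rot: [[-0.72, 0.64, 0.269], [0.601, 0.769, -0.218], [-0.346, 0.005, -0.938]]
ft_force: [0.0, -0.8, -1.4]
grip_width: 0.0592
gripper_force: 32.8
```

>>> step_arm --targets '[[[-0.03,-0.03,0.01],[0,0,0]],[[-0.09,-0.08,0.033],[0,0,0]],[[-0.16,-0.14,0.06],[0,0,0]],[[-0.23,-0.2,0.085],[0,0,0]],[[-0.29,-0.25,0.107],[0,0,0]],[[-0.33,-0.28,0.12],[0,0,0]],[[-0.342,-0.292,0.125],[0,0,0]],[[-0.342,-0.292,0.125],[0,0,0]],[[-0.342,-0.292,0.125],[0,0,0]]]'

```text
time_s: 12.62
position: [0.54, -0.1109, 0.1735]
tool_rot: [[-0.722, 0.64, 0.262], [0.602, 0.768, -0.217], [-0.34, 0.001, -0.94]]
ft_force: [0.1, 0.3, -1.8]
grip_width: 0.0595
gripper_force: 32.7
```

Run:
```python
from h import *
s=st();o=np.load('o_brewer.npy');print('brewer',(np.array(s['position'])+np.array(s['tool_rot'])@o).round(4))
r3=move(tcp(o,[.534,-.106,.118],50,20),50,20);move(tcp(o,[.5415,-.1145,.118],50,20),50,20,ref=r3)
```

```text
12.62 [ 0.54   -0.1109  0.1735] y [0.64  0.768 0.001] z [ 0.262 -0.217 -0.94 ] q [-21.  19.  93.  -8.  50. -67.] F [ 0.1  0.3 -1.8] w 0.0595 g 32.7
brewer [ 0.5336 -0.1056  0.1581]
shift [ 0.044 -0.     0.126] turn [ 0.003 -0.002  0.003] | dist mm 40.1 deg 0.2
shift [-0.035 -0.006  0.013] turn [0. 0. 0.] | dist mm 11.3 deg 0.0
```

>>> step_arm --targets '[[[0.008,0,0.024],[0,0,0]],[[0.018,0,0.05],[0,0,0]],[[0.028,0,0.08],[0,0,0]],[[0.038,0,0.107],[0,0,0]],[[0.043,0,0.122],[0,0,0]],[[0.044,0,0.126],[0,0,0]],[[0.044,0,0.126],[0,0,0]],[[0.044,0,0.126],[0,0,0]]]'

```text
time_s: 13.28
position: [0.5412, -0.1119, 0.1342]
tool_rot: [[-0.722, 0.64, 0.264], [0.602, 0.768, -0.218], [-0.342, 0.001, -0.94]]
ft_force: [0.6, -0.4, -0.5]
grip_width: 0.0595
gripper_force: 32.7
```

Run:
```python
from h import *
s=st();o=np.load('o_brewer.npy');print('brewer',(np.array(s['position'])+np.array(s['tool_rot'])@o).round(4))
move(tcp(o,[.5415,-.1145,.118],50,20),50,20)
d=grab('scene','scene7')
cv2.imwrite('pics/c8.png',cv2.resize(d['img'][115:200,235:325,::-1],None,fx=7,fy=7,interpolation=cv2.INTER_CUBIC))
```

```text
13.28 [ 0.5412 -0.1119  0.1342] y [0.64  0.768 0.001] z [ 0.264 -0.218 -0.94 ] q [-21.  22.  96.  -9.  44. -66.] F [ 0.6 -0.4 -0.5] w 0.0595 g 32.7
brewer [ 0.5349 -0.1066  0.1188]
shift [-0.031 -0.006  0.014] turn [0.003 0.    0.003] | dist mm 10.3 deg 0.2
```

View pics/c8.png

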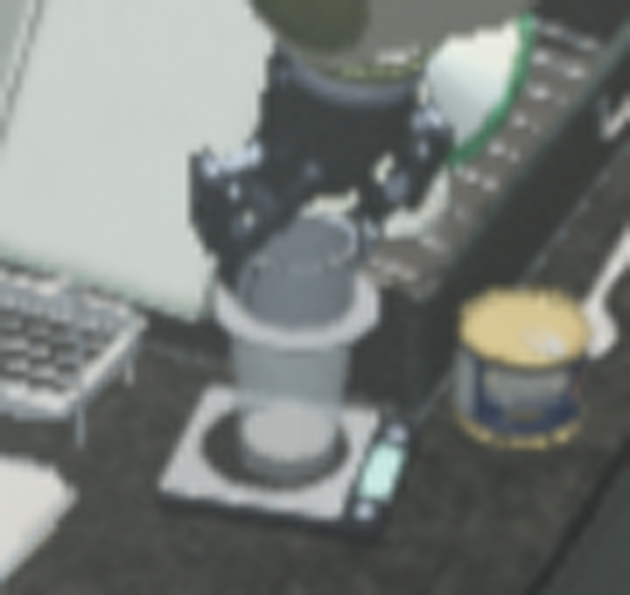

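The chamber hangs level just above the glass rim, with the brim at crop (297,310) and no contact. Shifting over, then lowering in small steps.

>>> step_arm --targets '[[[-0.01,-0.002,0.005],[0,0,0]],[[-0.02,-0.004,0.009],[0,0,0]],[[-0.031,-0.006,0.014],[0,0,0]],[[-0.031,-0.006,0.014],[0,0,0]],[[-0.031,-0.006,0.014],[0,0,0]],[[-0.031,-0.006,0.014],[0,0,0]]]'

```text
time_s: 13.83
position: [0.5476, -0.1199, 0.1332]
tool_rot: [[-0.722, 0.64, 0.263], [0.602, 0.768, -0.218], [-0.342, 0.001, -0.94]]
ft_force: [-0.3, -0.0, -1.4]
grip_width: 0.0594
gripper_force: 32.7
```

>>> step_arm --targets '[[[0.001,0,0.005],[0,0,0]],[[0.003,0,0.01],[0,0,0]],[[0.005,0,0.014],[0,0,0]],[[0.007,0,0.019],[0,0,0]],[[0.007,0,0.019],[0,0,0]],[[0.007,0,0.019],[0,0,0]]]'

```text
time_s: 14.33
position: [0.5476, -0.1198, 0.127]
tool_rot: [[-0.722, 0.64, 0.263], [0.602, 0.768, -0.218], [-0.342, 0.001, -0.94]]
ft_force: [-0.4, 0.3, -1.0]
grip_width: 0.0599
gripper_force: 32.7
```

Run:
```python
from h import *
s=st();o=np.load('o_brewer.npy');print('brewer',(np.array(s['position'])+np.array(s['tool_rot'])@o).round(4))
```

```text
14.33 [ 0.5476 -0.1198  0.127 ] y [0.64  0.768 0.001] z [ 0.263 -0.218 -0.94 ] q [-22.  23.  95.  -9.  43. -66.] F [-0.4  0.3 -1. ] w 0.0599 g 32.7
brewer [ 0.5413 -0.1145  0.1116]
```

The foot is at 0.1116, below the rim at 0.114, with no contact force, so it is in the mouth. Lowering the remaining 4 mm.

>>> step_arm --targets '[[[0.001,0,0.003],[0,0,0]],[[0.002,0,0.006],[0,0,0]],[[0.004,0,0.009],[0,0,0]],[[0.005,0,0.012],[0,0,0]],[[0.005,0,0.014],[0,0,0]],[[0.005,0,0.014],[0,0,0]]]'

```text
time_s: 14.83
position: [0.5481, -0.12, 0.1232]
tool_rot: [[-0.721, 0.64, 0.265], [0.602, 0.768, -0.218], [-0.343, 0.002, -0.939]]
ft_force: [-0.5, -0.1, 3.9]
grip_width: 0.0596
gripper_force: 33.0
```

Contact at z ≈ 0.108, the seated height. Releasing and retreating.

>>> step_arm --targets '[[[0,0,0],[0,0,0]],[[0,0,0],[0,0,0]],[[0,0,0],[0,0,0]],[[0,0,0],[0,0,0]],[[0,0,0],[0,0,0]],[[0,0,0],[0,0,0]]]' --jaw 78

```text
time_s: 15.33
position: [0.5477, -0.1199, 0.1227]
tool_rot: [[-0.722, 0.64, 0.263], [0.602, 0.768, -0.218], [-0.342, 0.001, -0.94]]
ft_force: [-0.4, -0.6, 0.1]
grip_width: 0.0779
gripper_force: 0.0
```

>>> step_arm --targets '[[[0,0,-0.04],[0,0,0]],[[0,0,-0.1],[0,0,0]],[[0,0,-0.18],[0,0,0]],[[0,0,-0.27],[0,0,0]],[[0,0,-0.35],[0,0,0]],[[0,0,-0.4],[0,0,0]],[[0,0,-0.4],[0,0,0]]]'

```text
time_s: 15.92
position: [0.5166, -0.0935, 0.2388]
tool_rot: [[-0.72, 0.64, 0.269], [0.601, 0.769, -0.22], [-0.347, 0.003, -0.938]]
ft_force: [0.4, 0.2, -0.8]
grip_width: 0.0781
gripper_force: 0.0
```

Run:
```python
from h import *
s=st()
a=np.array([.5025,.295,.040+.05]);p0=np.array([.5025,.295,.040])
r=move([.5,.12,.24],60,10);r=move(a,65,0,ref=r);move(p0,65,0,ref=r)
```

```text
15.92 [ 0.5166 -0.0935  0.2388] y [0.64  0.769 0.003] z [ 0.269 -0.22  -0.938] q [-20.  12.  90.  -8.  59. -67.] F [ 0.4  0.2 -0.8] w 0.0781 g 0.0
shift [ 0.466  0.512 -0.175] turn [-0.053  0.229 -0.211] | dist mm 214.1 deg 14.2
shift [0.367 0.509 0.443] turn [-0.01   0.222 -0.111] | dist mm 230.5 deg 11.2
shift [0.    0.    0.167] turn [0. 0. 0.] | dist mm 50.0 deg 0.0
```

>>> step_arm --targets '[[[0.2,0.22,-0.075],[-0.02,0.1,-0.09]],[[0.466,0.512,-0.175],[-0.053,0.229,-0.211]],[[0.466,0.512,-0.175],[-0.053,0.229,-0.211]],[[0.466,0.512,-0.175],[-0.053,0.229,-0.211]],[[0.466,0.512,-0.175],[-0.053,0.229,-0.211]],[[0.466,0.512,-0.175],[-0.053,0.229,-0.211]],[[0.466,0.512,-0.175],[-0.053,0.229,-0.211]],[[0.466,0.512,-0.175],[-0.053,0.229,-0.211]]]' --jaw 40

```text
time_s: 16.58
position: [0.4997, 0.1197, 0.2363]
tool_rot: [[-0.854, 0.5, 0.144], [0.493, 0.866, -0.085], [-0.167, -0.002, -0.986]]
ft_force: [-0.5, 0.4, -0.1]
grip_width: 0.0404
gripper_force: 0.0
```

>>> step_arm --targets '[[[0.367,0.509,0.443],[-0.01,0.222,-0.111]],[[0.367,0.509,0.443],[-0.01,0.222,-0.111]],[[0.367,0.509,0.443],[-0.01,0.222,-0.111]],[[0.367,0.509,0.443],[-0.01,0.222,-0.111]],[[0.367,0.509,0.443],[-0.01,0.222,-0.111]],[[0.367,0.509,0.443],[-0.01,0.222,-0.111]],[[0.367,0.509,0.443],[-0.01,0.222,-0.111]],[[0.367,0.509,0.443],[-0.01,0.222,-0.111]],[[0.367,0.509,0.443],[-0.01,0.222,-0.111]]]'

```text
time_s: 17.33
position: [0.5025, 0.2935, 0.0882]
tool_rot: [[-0.905, 0.425, -0.004], [0.425, 0.905, 0.002], [0.005, 0.0, -1.0]]
ft_force: [0.5, 0.4, -0.6]
grip_width: 0.04
gripper_force: 0.0
```

Run:
```python
from h import *
s=st();t=grab('top','top8');d=grab('scene','scene8')
c=cv2.resize(d['img'][170:290,190:310,::-1],(400,400),interpolation=cv2.INTER_CUBIC)
e=cv2.resize(t['img'][150:230,310:390,::-1],(400,400),interpolation=cv2.INTER_CUBIC)
cv2.imwrite('pics/c9.png',np.hstack([c,e]))
P=cloud(t);Z=P[:,:,2]
for a,b in[(.145,.17),(.105,.13)]:
    q=P[(np.hypot(P[:,:,0]-.5415,P[:,:,1]+.1145)<(.04 if a>.14 else .05))&(Z>a)&(Z<b)];print(len(q),((q.max(0)+q.min(0))/2).round(4),np.ptp(q,0).round(4));A=np.c_[2*q[:,:2],np.ones(len(q))];print(np.linalg.lstsq(A,(q[:,:2]**2).sum(1),rcond=None)[0][:2].round(4))
move([.5025,.295,.09],65,0)
```

```text
17.33 [0.5025 0.2935 0.0882] y [0.425 0.905 0.   ] z [-0.004  0.002 -1.   ] q [ 19.  33.  81.   0.  66. -46.] F [ 0.5  0.4 -0.6] w 0.04 g 0.0
126 [ 0.5423 -0.1141  0.153 ] [0.0614 0.0592 0.0157]
[ 0.5419 -0.1138]
672 [ 0.5442 -0.1147  0.1204] [0.0891 0.0843 0.0182]
[ 0.5407 -0.1126]
shift [ 0.002  0.004 -0.004] turn [ 0.001 -0.005 -0.003] | dist mm 1.8 deg 0.3
```

View pics/c9.png

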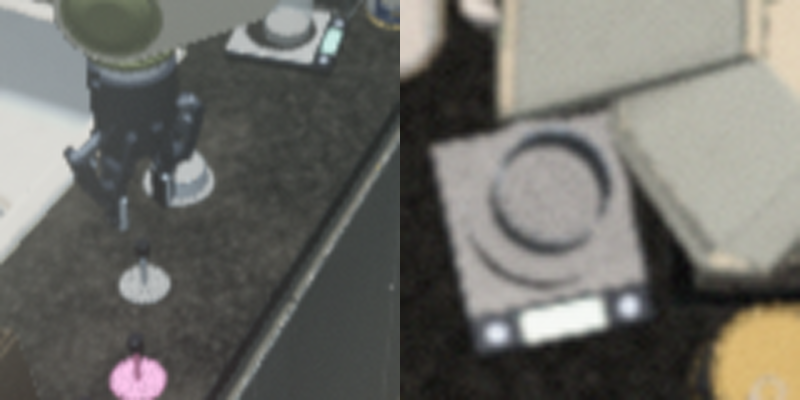

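The left half shows the gripper right above the grey press, knob at (143,247), with the pink one lower at (137,345) left alone. The right half shows the chamber seated level at (0.542, −0.114). Now descending to the knob.

>>> step_arm --targets '[[[0.002,0.002,0.04],[0,0,0]],[[0.002,0.002,0.08],[0,0,0]],[[0.002,0.002,0.12],[0,0,0]],[[0.002,0.002,0.15],[0,0,0]],[[0.002,0.002,0.157],[0,0,0]],[[0.002,0.002,0.157],[0,0,0]],[[0.002,0.002,0.157],[0,0,0]]]'

```text
time_s: 18.02
position: [0.5014, 0.2959, 0.0412]
tool_rot: [[-0.906, 0.423, -0.004], [0.423, 0.906, 0.003], [0.005, 0.001, -1.0]]
ft_force: [-0.5, 0.3, 0.8]
grip_width: 0.0398
gripper_force: 0.0
```

>>> step_arm --targets '[[[0,0,0],[0,0,0]],[[0,0,0],[0,0,0]],[[0,0,0],[0,0,0]],[[0,0,0],[0,0,0]],[[0,0,0],[0,0,0]],[[0,0,0],[0,0,0]],[[0,0,0],[0,0,0]],[[0,0,0],[0,0,0]],[[0,0,0],[0,0,0]]]' --jaw 5 --grip_force 25

```text
time_s: 18.77
position: [0.5012, 0.296, 0.0411]
tool_rot: [[-0.906, 0.423, -0.005], [0.423, 0.906, 0.002], [0.005, 0.0, -1.0]]
ft_force: [-1.0, -1.4, 5.9]
grip_width: 0.0125
gripper_force: 24.6
```

Run:
```python
from h import *
s=st();d=grab('scene','scene9')
p=np.array(s['position'])
cv2.imwrite('pics/c10.png',cv2.resize(d['img'][190:290,190:290,::-1],(500,500),interpolation=cv2.INTER_CUBIC))
r=move(p+[0,0,.19],65,0);print(r[0])
r=move([.52,.08,.23],58,0,ref=r);r=move([.541,-.114,.23],50,0,ref=r)
```

```text
18.77 [0.5012 0.296  0.0411] y [0.423 0.906 0.   ] z [-0.005  0.002 -1.   ] q [ 19.  36.  84.   0.  60. -46.] F [-1.  -1.4  5.9] w 0.0125 g 24.6
shift [ 0.003  0.    -0.633] turn [ 0.    -0.007 -0.001] | dist mm 190.0 deg 0.3
[0.50115469 0.29600436 0.23109648]
shift [-0.361 -0.626  0.004] turn [0.    0.    0.156] | dist mm 216.8 deg 7.0
shift [-0.402 -0.511  0.   ] turn [0.    0.    0.178] | dist mm 195.1 deg 8.0
```

View pics/c10.png

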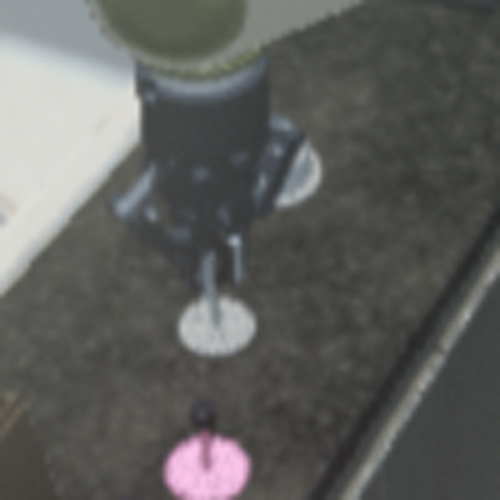

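The press is gripped. The jaw reads 12.5 mm, a little under the knob's 14 mm. Lifting and checking the hold.

>>> step_arm --targets '[[[0,0,-0.03],[0,0,0]],[[0,0,-0.08],[0,0,0]],[[0,0,-0.15],[0,0,0]],[[0,0,-0.23],[0,0,0]],[[0,0,-0.32],[0,0,0]],[[0,0,-0.42],[0,0,0]],[[0,0,-0.52],[0,0,0]],[[0,0,-0.6],[0,0,0]],[[0,0,-0.633],[0,0,0]],[[0,0,-0.633],[0,0,0]]]'

```text
time_s: 19.65
position: [0.5025, 0.2959, 0.2327]
tool_rot: [[-0.906, 0.423, -0.001], [0.423, 0.906, 0.004], [0.003, 0.003, -1.0]]
ft_force: [0.1, 0.2, -1.3]
grip_width: 0.0126
gripper_force: 24.6
```

Run:
```python
from h import *
s=st();d=grab('scene','sceneA');t=grab('top','topA')
u=proj(d,np.array(s['position'])-[0,0,.04])[0];v=proj(t,np.array(s['position'])-[0,0,.04])[0];print(u,v)
f=lambda im,c:cv2.resize(im['img'][int(c[1])-40:int(c[1])+40,int(c[0])-40:int(c[0])+40,::-1],(400,400),interpolation=cv2.INTER_CUBIC)
cv2.imwrite('pics/c11.png',np.hstack([f(d,u),f(t,v)]))
move([.52,.08,.23],58,0)
```

```text
19.65 [0.5025 0.2959 0.2327] y [0.423 0.906 0.003] z [-0.001  0.004 -1.   ] q [ 19.  25.  69.   0.  86. -46.] F [ 0.1  0.2 -1.3] w 0.0126 g 24.6
[228.60971422 207.81476323] [174.82388002 203.75710939]
shift [-0.36  -0.625 -0.005] turn [-0.002 -0.009  0.155] | dist mm 216.3 deg 7.0
```

View pics/c11.png

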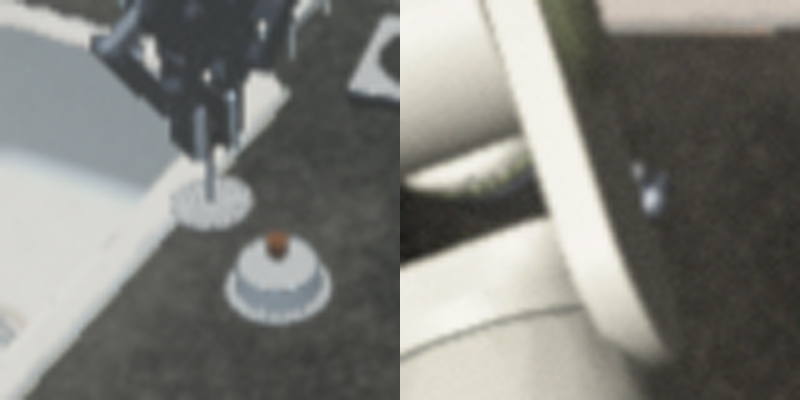

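The disc hangs level, held centrally. That uses up my picture views, so from here I check by numbers only. Carrying it over the chamber.

>>> step_arm --targets '[[[-0.03,-0.05,0],[0,0,0.012]],[[-0.08,-0.14,0],[0,0,0.035]],[[-0.14,-0.24,0],[0,0,0.06]],[[-0.2,-0.35,0],[0,0,0.085]],[[-0.26,-0.45,0],[0,0,0.11]],[[-0.31,-0.54,0],[0,0,0.135]],[[-0.35,-0.61,0],[0,0,0.15]],[[-0.36,-0.625,0],[0,0,0.155]],[[-0.36,-0.625,0],[0,0,0.155]]]'

```text
time_s: 20.5
position: [0.5201, 0.0788, 0.228]
tool_rot: [[-0.847, 0.532, -0.009], [0.532, 0.847, 0.003], [0.009, -0.002, -1.0]]
ft_force: [-0.2, -0.2, -0.9]
grip_width: 0.0124
gripper_force: 24.6
```

Run:
```python
from h import *
s=st();move([.541,-.113,.23],50,0)
```

```text
20.5 [0.5201 0.0788 0.228 ] y [ 0.532  0.847 -0.002] z [-0.009  0.003 -1.   ] q [ -4.  20.  78.   0.  83. -62.] F [-0.2 -0.2 -0.9] w 0.0124 g 24.6
shift [-0.399 -0.504 -0.009] turn [-0.004 -0.011  0.174] | dist mm 192.9 deg 7.9
```

>>> step_arm --targets '[[[-0.03,-0.04,0],[0,0,0.015]],[[-0.09,-0.11,0],[0,-0.003,0.04]],[[-0.16,-0.2,0],[0,-0.005,0.07]],[[-0.23,-0.29,-0.005],[0,-0.007,0.1]],[[-0.3,-0.38,-0.009],[-0.003,-0.01,0.13]],[[-0.35,-0.44,-0.009],[-0.004,-0.011,0.155]],[[-0.385,-0.485,-0.009],[-0.004,-0.011,0.17]],[[-0.399,-0.504,-0.009],[-0.004,-0.011,0.174]],[[-0.399,-0.504,-0.009],[-0.004,-0.011,0.174]],[[-0.399,-0.504,-0.009],[-0.004,-0.011,0.174]]]'

```text
time_s: 21.33
position: [0.5418, -0.1103, 0.2313]
tool_rot: [[-0.769, 0.64, 0.002], [0.64, 0.769, 0.001], [-0.001, 0.002, -1.0]]
ft_force: [1.1, -0.2, 0.7]
grip_width: 0.0124
gripper_force: 24.6
```

Run:
```python
from h import *
s=st();p=np.array(s['position']);d=grab('scene','sceneB');P=cloud(d);Z=P[:,:,2]
np.set_printoptions(suppress=True)
def rep(n,c,r,a,b):
    q=P[(np.hypot(P[:,:,0]-c[0],P[:,:,1]-c[1])<r)&(Z>a)&(Z<b)]
    if len(q)<4: print(n,len(q));return
    print(n,len(q),'mid',((q.max(0)+q.min(0))/2).round(4),'ext',np.ptp(q,0).round(4),'mean',q.mean(0).round(4))
for c in [(-.004,.002)]:
    rep('disc',p[:2]+c,.035,p[2]-.047,p[2]-.032)
    rep('potrim',(.538,-.112),.038,.149,.163)
    rep('brim',(.538,-.112),.05,.108,.125)
u=proj(d,[[.542,-.114,.156],[.542,-.114,.1165],p-[0,0,.041]]);print(u)
# bright-mask rows around disc
V=d['img'].max(2)
for v in range(int(u[2][1])-10,int(u[2][1])+30,1): print(v,' '.join(f'{x:3d}' for x in V[v,int(u[2][0])-18:int(u[2][0])+19]))
```

```text
21.33 [ 0.5418 -0.1103  0.2313] y [0.64  0.769 0.002] z [ 0.002  0.001 -1.   ] q [-24.  22.  74.   0.  84. -74.] F [ 1.1 -0.2  0.7] w 0.0124 g 24.6
disc 74 mid [ 0.5379 -0.112   0.1944] ext [0.0448 0.0472 0.0096] mean [ 0.5376 -0.1115  0.1931]
potrim 67 mid [ 0.5364 -0.1145  0.1535] ext [0.0624 0.0657 0.009 ] mean [ 0.5371 -0.1164  0.1528]
brim 153 mid [ 0.5387 -0.1111  0.1166] ext [0.0929 0.0831 0.0163] mean [ 0.5343 -0.1     0.1169]
[[274.92072442 149.56438246]
 [274.70102084 158.82931346]
 [274.74121253 141.75011716]]
131 207 207 206 207 206 206 207 208 208 209 208 207 207 206 202 188 119  98 119 128  86 104 147 107 144 206 214 214 215 214 214 214 214 214 214 212 200
132 207 208 207 207 206 207 207 208 209 209 209 208 207 205 200 177 141 153 131 127 112 168 201 168 176 211 214 215 214 214 214 214 214 214 213 212 200
133 207 208 207 208 207 207 207 208 208 208 208 208 206 204 197 155 158 198 173 162 149 207 214 211 211 214 214 215 214 214 214 214 214 215 214 212 200
134 208 209 208 208 208 208 208 209 209 208 209 207 205 201 191 147 174 207 210 204 164 211 215 215 215 214 214 215 2
[... 4806 characters left out ...]
 140 144 148 147 146 145 145 144 143 142 145 145 141 132 110  74  68  69  67  67  67  68  68
167  85  80  78  79  82  83  83  86  87  89  86  97 111 132 139 141 145 147 148 149 149 147 147 147 144 142 139 131 103  73  67  67  68  67  68  67  68
168  86  84  80  79  78  81  80  80  80  83  82  87 105 129 136 140 143 146 148 148 149 150 147 146 145 142 138 130 100  70  67  67  67  67  68  66  70
169  83  83  82  77  77  80  80  79  85  97  98  94 104 127 137 140 144 145 147 149 148 147 146 146 146 141 136 125  91  70  67  66  66  66  65  65  64
170  83  84  82  80  77  82  84  89 119 147 148 143 133 140 148 145 147 146 147 148 149 148 147 146 144 142 136 122  82  70  69  66  67  65  65  66  67
```

In the scene image the disc (columns 269–282) and the pot (268.5–284) line up, and depth agrees within 1.5 mm. Aligning over (0.5415, −0.1135) and lowering.

Run:
```python
from h import *
s=st();r=move([.5415,-.1135,.231],50,0);r=move([.5415,-.1135,.162],50,0)
```

```text
21.38 [ 0.5418 -0.11    0.2315] y [0.639 0.769 0.002] z [ 0.003  0.001 -1.   ] q [-24.  22.  74.   0.  84. -74.] F [ 0.2 -0.6 -0.8] w 0.0126 g 24.6
shift [-0.007 -0.01   0.002] turn [0.003 0.002 0.006] | dist mm 3.5 deg 0.3
shift [-0.006 -0.01   0.232] turn [0.003 0.002 0.006] | dist mm 69.6 deg 0.3
```

>>> step_arm --targets '[[[-0.007,-0.01,0],[0,0,0]],[[-0.007,-0.01,0],[0,0,0]],[[-0.007,-0.01,0],[0,0,0]],[[-0.007,-0.01,0.025],[0,0,0]],[[-0.007,-0.01,0.05],[0,0,0]],[[-0.007,-0.01,0.08],[0,0,0]],[[-0.007,-0.01,0.1],[0,0,0]],[[-0.007,-0.01,0.1],[0,0,0]],[[-0.007,-0.01,0.1],[0,0,0]]]'

```text
time_s: 22.13
position: [0.5415, -0.1152, 0.2014]
tool_rot: [[-0.768, 0.641, 0.003], [0.641, 0.768, 0.0], [-0.002, 0.002, -1.0]]
ft_force: [0.4, -0.0, -1.1]
grip_width: 0.0125
gripper_force: 24.6
```

Run:
```python
from h import *
s=st();r=move([.5415,-.1135,.180],50,0);r=move([.5415,-.1135,.162],50,0)
```

```text
22.13 [ 0.5415 -0.1152  0.2014] y [0.641 0.768 0.002] z [ 0.003  0.    -1.   ] q [-24.  23.  77.   0.  80. -74.] F [ 0.4 -0.  -1.1] w 0.0125 g 24.6
shift [0.004 0.004 0.071] turn [0.002 0.002 0.004] | dist mm 21.5 deg 0.2
shift [0.004 0.004 0.131] turn [0.002 0.002 0.004] | dist mm 39.4 deg 0.2
```

>>> step_arm --targets '[[[0.004,0.004,0],[0,0,0]],[[0.004,0.004,0.015],[0,0,0]],[[0.004,0.004,0.03],[0,0,0]],[[0.004,0.004,0.045],[0,0,0]],[[0.004,0.004,0.06],[0,0,0]],[[0.004,0.004,0.06],[0,0,0]],[[0.004,0.004,0.06],[0,0,0]]]'

```text
time_s: 22.72
position: [0.5415, -0.1136, 0.1836]
tool_rot: [[-0.768, 0.641, 0.003], [0.641, 0.768, 0.0], [-0.002, 0.002, -1.0]]
ft_force: [0.1, 0.1, 0.3]
grip_width: 0.0126
gripper_force: 24.6
```

>>> step_arm --targets '[[[0,0,0.014],[0,0,0]],[[0,0,0.028],[0,0,0]],[[0,0,0.042],[0,0,0]],[[0,0,0.056],[0,0,0]],[[0,0,0.066],[0,0,0]],[[0,0,0.07],[0,0,0]],[[0,0,0.07],[0,0,0]],[[0,0,0.07],[0,0,0]]]'

```text
time_s: 23.38
position: [0.5417, -0.1137, 0.1629]
tool_rot: [[-0.768, 0.641, 0.004], [0.641, 0.768, -0.0], [-0.003, 0.002, -1.0]]
ft_force: [0.6, 1.2, -0.5]
grip_width: 0.0125
gripper_force: 24.6
```

>>> step_arm --targets '[[[0,0,0.004],[0,0,0]],[[0,0,0.008],[0,0,0]],[[0,0,0.012],[0,0,0]],[[0,0,0.015],[0,0,0]],[[0,0,0.018],[0,0,0]],[[0,0,0.018],[0,0,0]]]'

```text
time_s: 23.88
position: [0.5418, -0.1137, 0.1577]
tool_rot: [[-0.768, 0.641, 0.004], [0.641, 0.768, -0.001], [-0.003, 0.002, -1.0]]
ft_force: [-0.0, -0.3, 1.0]
grip_width: 0.0126
gripper_force: 24.7
```

>>> step_arm --targets '[[[0,0,0.002],[0,0,0]],[[0,0,0.004],[0,0,0]],[[0,0,0.004],[0,0,0]],[[0,0,0.004],[0,0,0]]]'

```text
time_s: 24.22
position: [0.5421, -0.1139, 0.1575]
tool_rot: [[-0.768, 0.641, 0.006], [0.641, 0.768, -0.001], [-0.005, 0.003, -1.0]]
ft_force: [-0.5, -0.3, 7.9]
grip_width: 0.0122
gripper_force: 25.3
```

The disc is on the floor: 7.9 N at the expected height. Opening only to 24 mm, inside the rim, and retreating straight up.

>>> step_arm --targets '[[[0,0,-0.004],[0,0,0]],[[0,0,-0.004],[0,0,0]],[[0,0,-0.004],[0,0,0]],[[0,0,-0.004],[0,0,0]],[[0,0,-0.004],[0,0,0]],[[0,0,-0.004],[0,0,0]],[[0,0,-0.004],[0,0,0]]]' --jaw 23

```text
time_s: 24.8
position: [0.5416, -0.1136, 0.1574]
tool_rot: [[-0.768, 0.641, 0.003], [0.641, 0.768, -0.0], [-0.002, 0.002, -1.0]]
ft_force: [0.3, -0.3, 0.2]
grip_width: 0.0234
gripper_force: 0.0
```

>>> step_arm --targets '[[[0,0,-0.02],[0,0,0]],[[0,0,-0.05],[0,0,0]],[[0,0,-0.09],[0,0,0]],[[0,0,-0.15],[0,0,0]],[[0,0,-0.21],[0,0,0]],[[0,0,-0.26],[0,0,0]],[[0,0,-0.26],[0,0,0]]]'

```text
time_s: 25.38
position: [0.5424, -0.114, 0.2394]
tool_rot: [[-0.768, 0.64, 0.01], [0.64, 0.768, -0.003], [-0.009, 0.004, -1.0]]
ft_force: [-0.1, 0.6, 0.3]
grip_width: 0.0227
gripper_force: 0.0
```

Run:
```python
from h import *
s=st();r=move([.54,.1535,.16],60,0);r=move([.54,.1535,.0395],60,0,ref=r)
```

```text
25.38 [ 0.5424 -0.114   0.2394] y [0.64  0.768 0.004] z [ 0.01  -0.003 -1.   ] q [-24.  22.  73.   0.  85. -74.] F [-0.1  0.6  0.3] w 0.0227 g 0.0
shift [0.58  0.679 0.262] turn [ 0.004  0.012 -0.218] | dist mm 279.1 deg 9.8
shift [0.    0.    0.402] turn [0. 0. 0.] | dist mm 120.5 deg 0.0
```

>>> step_arm --targets '[[[0.1,0.12,0],[0,0,-0.05]],[[0.58,0.679,0.262],[0.004,0.012,-0.218]],[[0.58,0.679,0.262],[0.004,0.012,-0.218]],[[0.58,0.679,0.262],[0.004,0.012,-0.218]],[[0.58,0.679,0.262],[0.004,0.012,-0.218]],[[0.58,0.679,0.262],[0.004,0.012,-0.218]],[[0.58,0.679,0.262],[0.004,0.012,-0.218]],[[0.58,0.679,0.262],[0.004,0.012,-0.218]],[[0.58,0.679,0.262],[0.004,0.012,-0.218]],[[0.58,0.679,0.262],[0.004,0.012,-0.218]]]' --jaw 42

```text
time_s: 26.22
position: [0.5386, 0.1539, 0.157]
tool_rot: [[-0.866, 0.5, -0.006], [0.5, 0.866, 0.002], [0.006, -0.001, -1.0]]
ft_force: [-0.4, -0.5, 0.7]
grip_width: 0.042
gripper_force: 0.0
```

Run:
```python
from h import *
s=st();t=grab('top','topC');P=cloud(t);Z=P[:,:,2]
def rep(n,c,r,a,b):
    q=P[(np.hypot(P[:,:,0]-c[0],P[:,:,1]-c[1])<r)&(Z>a)&(Z<b)]
    if len(q)<4: print(n,len(q));return
    A=np.c_[2*q[:,:2],np.ones(len(q))];print(n,len(q),'mid',((q.max(0)+q.min(0))/2).round(4),'ext',np.ptp(q,0).round(4),'mean',q.mean(0).round(4),'fit',np.linalg.lstsq(A,(q[:,:2]**2).sum(1),rcond=None)[0][:2].round(4))
rep('potrim',(.542,-.114),.038,.147,.162);rep('brim',(.542,-.114),.05,.109,.122);rep('pressknob',(.542,-.114),.02,.165,.19);rep('disc',(.542,-.114),.026,.112,.13)
im=t['img'];hsv=cv2.cvtColor(im,cv2.COLOR_RGB2HSV)
m=np.zeros(Z.shape,bool);m[185:215,222:258]=1;m&=(hsv[:,:,1]>100)&(hsv[:,:,0]<20)
v,u=np.nonzero(m);print('lidknob px',len(u),u.mean() if len(u) else 0,v.mean() if len(u) else 0, onplane(t,[(u.mean(),v.mean())],.05) if len(u) else '')
move([.54,.1535,.0395],60,0)
```

```text
26.22 [0.5386 0.1539 0.157 ] y [ 0.5    0.866 -0.001] z [-0.006  0.002 -1.   ] q [  4.  27.  79.   0.  74. -56.] F [-0.4 -0.5  0.7] w 0.042 g 0.0
potrim 119 mid [ 0.5426 -0.114   0.1535] ext [0.062  0.0583 0.012 ] mean [ 0.5451 -0.1162  0.154 ] fit [ 0.542  -0.1141]
brim 540 mid [ 0.5433 -0.1149  0.1164] ext [0.088  0.085  0.0112] mean [ 0.537  -0.1114  0.1177] fit [ 0.5408 -0.1132]
pressknob 29 mid [ 0.5434 -0.1132  0.1712] ext [0.0137 0.0109 0.0106] mean [ 0.5429 -0.113   0.173 ] fit [ 0.5432 -0.1131]
disc 220 mid [ 0.5441 -0.1158  0.1206] ext [0.0437 0.0461 0.0156] mean [ 0.5423 -0.1149  0.1205] fit [ 0.5446 -0.1157]
lidknob px 0 0 0 
shift [-0.006  0.002  0.392] turn [-0.001 -0.008 -0.002] | dist mm 117.7 deg 0.4
```

The press is seated: knob top 0.174 as expected, centred within 1.5 mm. Now descending on the lid's knob.

>>> step_arm --targets '[[[-0.006,0.001,0.08],[0,0,0]],[[-0.006,0.001,0.17],[0,0,0]],[[-0.006,0.001,0.26],[0,0,0]],[[-0.006,0.001,0.33],[0,0,0]],[[-0.006,0.001,0.37],[0,0,0]],[[-0.006,0.001,0.388],[0,0,0]],[[-0.006,0.001,0.388],[0,0,0]],[[-0.006,0.001,0.388],[0,0,0]]]'

```text
time_s: 26.93
position: [0.5402, 0.1533, 0.0413]
tool_rot: [[-0.865, 0.501, -0.005], [0.501, 0.865, 0.003], [0.005, 0.0, -1.0]]
ft_force: [1.0, -0.3, 0.9]
grip_width: 0.0419
gripper_force: 0.0
```

>>> step_arm --targets '[[[0,0,0],[0,0,0]],[[0,0,0],[0,0,0]],[[0,0,0],[0,0,0]],[[0,0,0],[0,0,0]],[[0,0,0],[0,0,0]],[[0,0,0],[0,0,0]],[[0,0,0],[0,0,0]],[[0,0,0],[0,0,0]],[[0,0,0],[0,0,0]]]' --jaw 5 --grip_force 25

```text
time_s: 27.68
position: [0.5401, 0.154, 0.0413]
tool_rot: [[-0.866, 0.5, -0.004], [0.5, 0.866, 0.003], [0.005, 0.0, -1.0]]
ft_force: [-0.1, -0.2, 5.4]
grip_width: 0.0138
gripper_force: 24.7
```

>>> step_arm --targets '[[[0,0,-0.03],[0,0,0]],[[0,0,-0.08],[0,0,0]],[[0,0,-0.15],[0,0,0]],[[0,0,-0.24],[0,0,0]],[[0,0,-0.34],[0,0,0]],[[0,0,-0.44],[0,0,0]],[[0,0,-0.54],[0,0,0]],[[0,0,-0.62],[0,0,0]],[[0,0,-0.68],[0,0,0]],[[0,0,-0.68],[0,0,0]]]'

```text
time_s: 28.52
position: [0.5416, 0.1535, 0.2487]
tool_rot: [[-0.866, 0.5, 0.001], [0.5, 0.866, 0.003], [0.001, 0.003, -1.0]]
ft_force: [1.1, -0.1, -1.2]
grip_width: 0.0139
gripper_force: 24.5
```

Run:
```python
from h import *
s=st();p=np.array(s['position']);d=grab('scene','sceneC');P=cloud(d);Z=P[:,:,2]
q=P[(np.hypot(P[:,:,0]-p[0]+.003,P[:,:,1]-p[1])<.045)&(Z>p[2]-.036)&(Z<p[2]-.026)];print('lid flange',len(q),((q.max(0)+q.min(0))/2).round(4),np.ptp(q,0).round(4))
r=move([.542,-.114,.25],50,0)
```

```text
28.52 [0.5416 0.1535 0.2487] y [0.5   0.866 0.003] z [ 0.001  0.003 -1.   ] q [  4.  22.  70.   0.  87. -56.] F [ 1.1 -0.1 -1.2] w 0.0139 g 24.5
lid flange 95 [0.5372 0.1584 0.2177] [0.0684 0.0613 0.0099]
shift [-0.449 -0.77  -0.015] turn [ 0.001 -0.005  0.222] | dist mm 267.5 deg 10.0
```

The lid is held. Carrying it over the chamber.

>>> step_arm --targets '[[[-0.03,-0.05,0],[0,0,0.015]],[[-0.09,-0.15,-0.005],[0,0,0.045]],[[-0.16,-0.27,-0.01],[0,0,0.08]],[[-0.23,-0.39,-0.01],[0,0,0.115]],[[-0.3,-0.51,-0.015],[0,0,0.15]],[[-0.36,-0.62,-0.015],[0,0,0.18]],[[-0.41,-0.7,-0.015],[0,-0.005,0.205]],[[-0.44,-0.75,-0.015],[0,-0.005,0.218]],[[-0.449,-0.77,-0.015],[0,-0.005,0.222]],[[-0.449,-0.77,-0.015],[0,-0.005,0.222]]]'

```text
time_s: 29.4
position: [0.5413, -0.1149, 0.2469]
tool_rot: [[-0.765, 0.644, -0.005], [0.644, 0.765, 0.001], [0.005, -0.002, -1.0]]
ft_force: [-0.3, 1.0, -0.5]
grip_width: 0.0141
gripper_force: 24.5
```

>>> step_arm --targets '[[[0,0,0],[0,0,0]],[[0,0,0],[0,0,0]],[[0,0,0],[0,0,0]]]'

```text
time_s: 29.65
position: [0.5418, -0.1127, 0.2481]
tool_rot: [[-0.767, 0.641, -0.003], [0.641, 0.767, 0.001], [0.003, -0.001, -1.0]]
ft_force: [-0.6, -0.4, -0.7]
grip_width: 0.0141
gripper_force: 24.5
```

Run:
```python
from h import *
s=st();p=np.array(s['position']);d=grab('scene','sceneD');P=cloud(d);Z=P[:,:,2]
def rep(n,c,r,a,b):
    q=P[(np.hypot(P[:,:,0]-c[0],P[:,:,1]-c[1])<r)&(Z>a)&(Z<b)];print(n,len(q),((q.max(0)+q.min(0))/2).round(4),np.ptp(q,0).round(4))
rep('flange',p[:2]+[-.004,.001],.043,p[2]-.037,p[2]-.028)
rep('potrim',(.538,-.112),.038,.149,.163);rep('brim',(.538,-.112),.05,.108,.125)
# image column centres of lid flange and chamber brim
V=d['img'].max(2)
for n,pt in(('flange',p-[0,0,.034]),('brim',[.542,-.114,.116])):
    u=proj(d,pt)[0];print(n,u.round(1));v=int(round(u[1]))
    for k in(v,v+2,v+4,v+6,v+8): print(k,' '.join(str(x) for x in V[k,int(u[0])-20:int(u[0])+23]))
r=move([.542,-.114,.2],50,0)
```

```text
29.65 [ 0.5418 -0.1127  0.2481] y [ 0.641  0.767 -0.001] z [-0.003  0.001 -1.   ] q [-24.  22.  72.  -0.  87. -74.] F [-0.6 -0.4 -0.7] w 0.0141 g 24.5
flange 62 [ 0.5365 -0.1058  0.2158] [0.0703 0.0647 0.0084]
potrim 58 [ 0.5352 -0.1146  0.1558] [0.0611 0.0678 0.0129]
brim 158 [ 0.5403 -0.1129  0.1166] [0.0933 0.0815 0.0167]
flange [275.1 135.6]
136 209 209 208 208 208 209 209 209 208 208 208 205 184 175 162 151 151 153 154 154 154 154 153 154 153 150 149 145 142 148 176 188 212 214 214 214 214 210 198 199 198 197 190
138 208 208 209 209 209 208 208 207 207 207 208 207 201 184 178 173 166 164 160 158 156 154 155 155 159 155 156 154 174 189 197 210 214 214 214 214 214 212 198 199 199 197 188
140 209 208 209 209 209 208 207 206 206 208 207 207 203 193 153 155 175 184 194 193 175 174 171 172 178 192 190 183 183 210 214 215 215 214 214 214 213 211 197 199 199 198 195
142 208 209 208 209 209 209 208 208 208 209 208 205 199 176 151 179 203 208 211 214 212 211 211 211 211 214 214 215 215 214 214 214 214 214 214 213 212 211 205 197 199 196 192
144 209 208 208 209 209 208 208 209 208 208 207 
[... 307 characters left out ...]
 67 65
161 168 147 87 74 73 74 76 82 86 78 88 139 183 190 189 167 143 136 133 132 131 131 130 131 130 130 127 129 142 163 184 189 188 170 97 69 68 68 69 72 72 66 66
163 133 91 82 80 76 75 72 72 73 72 71 74 101 151 173 184 188 187 185 178 167 164 165 163 165 170 171 183 186 186 180 164 132 87 71 68 67 67 69 73 72 67 63
165 110 86 81 88 89 94 95 88 83 84 79 75 75 83 116 135 142 155 170 174 176 174 174 173 174 175 173 166 150 134 122 78 68 68 68 68 67 67 68 71 71 68 63
167 95 86 86 81 77 80 82 82 84 86 90 89 87 97 111 133 139 141 145 146 148 148 148 148 147 145 144 141 138 131 103 71 68 67 68 65 67 67 69 72 73 69 63
shift [-0.003 -0.002  0.161] turn [-0.002 -0.003  0.002] | dist mm 48.2 deg 0.2
```

Run:
```python
from h import *
d=load('sceneD');p=np.array([.5418,-.1127,.2481]);k=np.array([-.4,.917,0])
print(proj(d,[p-[0,0,.0353]+.036*k,np.array([.542,-.114,.114])+.044*k,np.array([.542,-.114,.117])+.044*k]).round(1))
V=d['img'].max(2)
for c in(272,276,280): print(c,V[132:146,c],V[158:172,c])
```

```text
[[275.  140.9]
 [274.5 165.9]
 [274.5 165.2]]
272 [194 186 158 151 153 155 164 175 184 206 208 208 208 203] [129 127 127 133 158 185 184 170 149 145 143 143 147 161]
276 [192 191 179 158 154 153 154 166 174 174 211 214 193 109] [130 129 131 130 139 165 185 174 144 148 149 148 148 159]
280 [192 185 165 152 150 151 155 171 192 209 214 214 208 185] [127 126 127 127 143 171 185 173 143 144 145 146 144 144]
```

The lid and brim edges match their predicted positions within half a pixel. Lowering onto the chamber.

>>> step_arm --targets '[[[-0.003,-0.002,0.02],[0,0,0]],[[-0.003,-0.002,0.05],[0,0,0]],[[-0.003,-0.002,0.08],[0,0,0]],[[-0.003,-0.002,0.11],[0,0,0]],[[-0.003,-0.002,0.135],[0,0,0]],[[-0.003,-0.002,0.152],[0,0,0]],[[-0.003,-0.002,0.158],[0,0,0]],[[-0.003,-0.002,0.158],[0,0,0]],[[-0.003,-0.002,0.158],[0,0,0]]]'

```text
time_s: 30.45
position: [0.5421, -0.1151, 0.201]
tool_rot: [[-0.766, 0.643, -0.002], [0.643, 0.766, 0.0], [0.002, -0.001, -1.0]]
ft_force: [0.5, -0.2, -0.2]
grip_width: 0.0143
gripper_force: 24.5
```

Run:
```python
from h import *
s=st();move([.542,-.114,.193],50,0)
```

```text
30.45 [ 0.5421 -0.1151  0.201 ] y [ 0.643  0.766 -0.001] z [-0.002  0.    -1.   ] q [-24.  24.  77.  -0.  80. -74.] F [ 0.5 -0.2 -0.2] w 0.0143 g 24.5
shift [0.003 0.003 0.027] turn [-0.002 -0.003 -0.   ] | dist mm 8.1 deg 0.1
```

>>> step_arm --targets '[[[0.003,0.003,0],[0,0,0]],[[0.003,0.003,0.006],[0,0,0]],[[0.003,0.003,0.012],[0,0,0]],[[0.003,0.003,0.018],[0,0,0]],[[0.003,0.003,0.024],[0,0,0]],[[0.003,0.003,0.024],[0,0,0]],[[0.003,0.003,0.024],[0,0,0]]]'

```text
time_s: 31.03
position: [0.5418, -0.1138, 0.1935]
tool_rot: [[-0.766, 0.643, -0.003], [0.643, 0.766, 0.001], [0.003, -0.002, -1.0]]
ft_force: [0.1, 0.5, -0.7]
grip_width: 0.014
gripper_force: 24.5
```

>>> step_arm --targets '[[[0,0,0.003],[0,0,0]],[[0,0,0.006],[0,0,0]],[[0,0,0.008],[0,0,0]],[[0,0,0.008],[0,0,0]],[[0,0,0.008],[0,0,0]]]'

```text
time_s: 31.45
position: [0.5419, -0.1138, 0.1913]
tool_rot: [[-0.766, 0.643, -0.003], [0.643, 0.766, 0.0], [0.002, -0.001, -1.0]]
ft_force: [-0.4, -1.1, 0.4]
grip_width: 0.0139
gripper_force: 24.6
```

>>> step_arm --targets '[[[0,0,0.003],[0,0,0]],[[0,0,0.005],[0,0,0]],[[0,0,0.005],[0,0,0]],[[0,0,0.005],[0,0,0]]]'

```text
time_s: 31.78
position: [0.5424, -0.114, 0.1911]
tool_rot: [[-0.766, 0.643, -0.0], [0.643, 0.766, -0.001], [-0.0, -0.001, -1.0]]
ft_force: [-1.1, 0.5, 8.4]
grip_width: 0.0136
gripper_force: 25.5
```

The lid is seated: 8.4 N at the expected height. Easing off, releasing, retreating up and then moving aside.

>>> step_arm --targets '[[[0,0,-0.004],[0,0,0]],[[0,0,-0.004],[0,0,0]],[[0,0,-0.004],[0,0,0]],[[0,0,-0.004],[0,0,0]],[[0,0,-0.004],[0,0,0]],[[0,0,-0.004],[0,0,0]],[[0,0,-0.004],[0,0,0]]]' --jaw 36

```text
time_s: 32.37
position: [0.5419, -0.1137, 0.1908]
tool_rot: [[-0.766, 0.643, -0.003], [0.643, 0.766, 0.001], [0.003, -0.002, -1.0]]
ft_force: [0.8, 0.3, -0.1]
grip_width: 0.0363
gripper_force: 0.0
```

>>> step_arm --targets '[[[0,0,-0.02],[0,0,0]],[[0,0,-0.05],[0,0,0]],[[0,0,-0.09],[0,0,0]],[[0,0,-0.15],[0,0,0]],[[0,0,-0.22],[0,0,0]],[[0,0,-0.26],[0,0,0]],[[0,0,-0.26],[0,0,0]]]'

```text
time_s: 32.95
position: [0.543, -0.1141, 0.2725]
tool_rot: [[-0.766, 0.643, 0.003], [0.643, 0.766, -0.002], [-0.004, 0.0, -1.0]]
ft_force: [-0.8, 0.7, 0.9]
grip_width: 0.0362
gripper_force: 0.0
```

>>> step_arm --targets '[[[0.15,0.2,0],[0,0,0]],[[0.55,0.7,0],[0,0,0]],[[0.55,0.7,0],[0,0,0]],[[0.55,0.7,0],[0,0,0]],[[0.55,0.7,0],[0,0,0]],[[0.55,0.7,0],[0,0,0]],[[0.55,0.7,0],[0,0,0]],[[0.55,0.7,0],[0,0,0]],[[0.55,0.7,0],[0,0,0]],[[0.55,0.7,0],[0,0,0]]]'

```text
time_s: 33.78
position: [0.5507, 0.1523, 0.2687]
tool_rot: [[-0.766, 0.643, -0.003], [0.643, 0.766, 0.0], [0.003, -0.002, -1.0]]
ft_force: [-0.8, 0.2, 0.6]
grip_width: 0.0359
gripper_force: 0.0
```

Run:
```python
from h import *
s=st();t=grab('top','topE');P=cloud(t);Z=P[:,:,2]
def rep(n,c,r,a,b):
    q=P[(np.hypot(P[:,:,0]-c[0],P[:,:,1]-c[1])<r)&(Z>a)&(Z<b)]
    A=np.c_[2*q[:,:2],np.ones(len(q))];print(n,len(q),'mid',((q.max(0)+q.min(0))/2).round(4),'ext',np.ptp(q,0).round(4),'mean',q.mean(0).round(4),'fit',np.linalg.lstsq(A,(q[:,:2]**2).sum(1),rcond=None)[0][:2].round(4))
c=(.542,-.114)
rep('knob',c,.02,.193,.215);rep('dome',c,.03,.17,.192);rep('flange',c,.039,.15,.168);rep('brim',c,.05,.109,.122)
q=P[(np.hypot(P[:,:,0]-c[0],P[:,:,1]-c[1])<.039)&(np.hypot(P[:,:,0]-c[0],P[:,:,1]-c[1])>.031)&(Z>.145)&(Z<.175)]
A=np.c_[q[:,0]-c[0],q[:,1]-c[1],np.ones(len(q))];print('flange plane slopes',np.linalg.lstsq(A,q[:,2],rcond=None)[0].round(3))
P0=np.load('pics/top0_P.npy')
for nm,(x,y) in(('tin',(.455,-.247)),):
  for Q in(P0,P): 
    m=(np.hypot(Q[:,:,0]-x,Q[:,:,1]-y)<.05)&(Q[:,:,2]>.045)&(Q[:,:,2]<.07);print(nm,Q[m].mean(0).round(4))
```

```text
33.78 [0.5507 0.1523 0.2687] y [ 0.643  0.766 -0.002] z [-0.003  0.    -1.   ] q [  4.  23.  67.   0.  91. -46.] F [-0.8  0.2  0.6] w 0.0359 g 0.0
knob 36 mid [ 0.5422 -0.1124  0.1988] ext [0.0136 0.0152 0.0096] mean [ 0.5418 -0.1118  0.2   ] fit [ 0.542  -0.1119]
dome 341 mid [ 0.5413 -0.1141  0.1807] ext [0.0538 0.053  0.0209] mean [ 0.54   -0.1119  0.1816] fit [ 0.5414 -0.1127]
flange 214 mid [ 0.5427 -0.1136  0.1606] ext [0.0708 0.0688 0.0148] mean [ 0.5368 -0.1104  0.1599] fit [ 0.5434 -0.1138]
brim 265 mid [ 0.5435 -0.1147  0.1172] ext [0.0883 0.0846 0.0095] mean [ 0.5246 -0.1056  0.1169] fit [ 0.5443 -0.1153]
flange plane slopes [-0.012 -0.017  0.159]
tin [ 0.4558 -0.2442  0.0551]
tin [ 0.4561 -0.2443  0.0551]
```

The lid is level, with knob top about 0.202 and flange 0.159, and all parts are coaxial within 2 mm. The tin has not moved and the arm is clear. Handing in.

```bash
python3 -c "
from h import *
print(close_job())"
```

```text
the job is handed in; nothing more can be done
None
```

The coffee filter is set up on the scale (glass, chamber, press disc, then lid) and handed in at about 34 s; by my measurements the parts are level and coaxial within about 2 mm, the tin has not moved and the spoon, which I did not re-measure, was never approached, but the judge's result was not shown.

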